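# Sort the snail shells from a stream sample

## Task

The sample has been emptied into the white tray: take the cover off the glass dish (the cork mat is there to lay it on), then scoop all the snail shells out of it with the slotted scoop, leaving every pebble behind in the tray, and tip the shells gently into the glass dish; never touch the shells with the fingers. Stand the scoop upright back on its drip plate, seat the glass cover back on the dish, and nest all the empty sample pots, upright, into the one that stands on the rubber mat. Leave the things at the far side of the bench where they are.

Things in the scene. Friction and masses are not known exactly. Their poses are not given: they have to be found in the camera images.
- tray: White enamelled sorting tray, fixed. Origin: centre of its underside; x is its long axis, -x the end towards the robot, z up. Inner floor 260 (x) by 124 mm (y), 4 mm above the origin; rim 42 mm up, walls 4 mm, upright but for the -x end wall, which leans out 20 degrees. At the start the shells and pebbles lie at x below +15 mm; the floor beyond that (+x) is free.
- rest: Square aluminium drip plate, 135 x 135 mm and 4 mm thick (with a low edge bead), fixed on the bench; the scoop stands on it. Origin at the centre of its underside.
- scoop: Slotted steel scoop, 160 g, on the drip plate. Origin: centre of its underside; -x is the open mouth, z up; 108 mm wide, 100 long. Floor: five 4 mm round rods along x at y = -52, -26, 0, 26, 52 mm, 2.4 mm thin over the last 15 mm at the mouth and free there, so the 22 mm slots are open in front. Sheet sides 33 mm high from x = -30 mm back, sheet back 38 mm high at x = +48 mm. Grip: see scoop_grip.
- scoop_grip (a point): Centre of the scoop's upright black grip, at its back: 50 mm behind (+x) and 97 mm above the scoop's origin. The grip is 26 mm (x) by 16 mm (y) and runs from 65 to 127 mm above the underside. The rods end at x = -50 mm and nothing closes the mouth: round things stay in the scoop only while its mouth is raised, some 10 to 15 degrees, and roll out when it dips.
- dish: Round clear glass dish, loose, about 0.55 kg, outer diameter 150 mm, wall 4 mm, inner floor 6 mm up, rim 60 mm high. Origin at the centre of its underside. The shells belong in it.
- cover: Clear glass cover, loose, 0.2 kg, on the dish at the start: a disc 154 mm across, 4 mm thick; under it a locating step 130 mm across, 4 mm deep, that fits loosely inside the dish's mouth (142 mm); on top a black knob, 28 mm across, from 16 to 38 mm above the origin. Origin: centre of the underside of the step. Seated, the disc rests on the dish's rim and the origin is 56 mm above the dish's.
- cork: Round cork mat, 110 mm across, 6 mm thick, fixed on the bench; free at the start, a place to lay the cover meanwhile. Origin: centre of its underside.
- mat: Round black rubber mat, 90 mm across, 4 mm thick, fixed on the bench. Origin at the centre of its underside.
- pot_base: Off-white sample pot on the rubber mat; all pots are alike. Origin: centre of its underside. 80 mm high, foot 39 mm across, 57 mm at 56 mm height, above that a near-straight collar 65 to 66 mm across (60 to 80 mm height); wall 2.5 mm, mouth 61 mm inside, inner floor 28 mm above the underside. A pot set in another stands on that floor, so each sits 28 mm above the one below.
- pot_a: An empty loose sample pot like pot_base, about 45 g, standing upright on the bench; origin at the centre of its underside. May be absent.
- pot_b: An empty loose sample pot like pot_base, about 45 g, standing upright on the bench; origin at the centre of its underside. May be absent.
- pot_c: An empty loose sample pot like pot_base, about 45 g, standing upright on the bench; origin at the centre of its underside. May be absent.
- shell_0: A round snail shell, tan, glossy, rigid and thin, about 18 g, 40 mm across and 47 mm long (a 20 mm radius body with a blunt spire). Origin at the centre of its round body, 20 mm above whatever it lies on. Too wide for the scoop's slots. May be absent.
- shell_1: A round snail shell, tan, glossy, rigid and thin, about 18 g, 40 mm across and 47 mm long (a 20 mm radius body with a blunt spire). Origin at the centre of its round body, 20 mm above whatever it lies on. Too wide for the scoop's slots. May be absent.
- shell_2: A round snail shell, tan, glossy, rigid and thin, about 18 g, 40 mm across and 47 mm long (a 20 mm radius body with a blunt spire). Origin at the centre of its round body, 20 mm above whatever it lies on. Too wide for the scoop's slots. May be absent.
- shell_3: A round snail shell, tan, glossy, rigid and thin, about 18 g, 40 mm across and 47 mm long (a 20 mm radius body with a blunt spire). Origin at the centre of its round body, 20 mm above whatever it lies on. Too wide for the scoop's slots. May be absent.
- pebble_0: A small grey pebble, about 17 x 19 mm, 10 g; falls through the scoop's slots. Origin at its centre. May be absent.
- pebble_1: A small grey pebble, about 17 x 19 mm, 10 g; falls through the scoop's slots. Origin at its centre. May be absent.
- pebble_2: A small grey pebble, about 17 x 19 mm, 10 g; falls through the scoop's slots. Origin at its centre. May be absent.
- pebble_3: A small grey pebble, about 17 x 19 mm, 10 g; falls through the scoop's slots. Origin at its centre. May be absent.
- pebble_4: A small grey pebble, about 17 x 19 mm, 10 g; falls through the scoop's slots. Origin at its centre. May be absent.
- wash_bottle: Bystander: white bottle, 64 mm across, 150 mm high, at the far side of the bench.
- petri: Bystander: closed petri dish, 92 mm across, 17 mm high, at the far side.
- lens: Bystander: hand lens lying flat, 56 mm across with a handle, at the far side.

How it is judged (in metres and radians):
At the end, for the whole second after the job is handed in: All shells rest in the dish (within 56 mm of its centre), its cover seated (within 9 mm); all pebbles lie in the tray; all pots upright and nested (axes within 8 mm) on the pot on the mat (within 30 mm of its centre); the scoop upright on the drip plate (within 35 mm of its centre); all at rest (z of shell_0 in the frame of dish between 0.015 and 0.05 m and horizontal distance between each of shell_0, shell_1, shell_2, shell_3 and dish below 0.056 m and linear speed of each of shell_0, shell_1, shell_2, shell_3, pot_a, pot_b, pot_c, cover, scoop below 0.03 m/s and z of shell_1 in the frame of dish between 0.015 and 0.05 m and z of shell_2 in the frame of dish between 0.015 and 0.05 m and z of shell_3 in the frame of dish between 0.015 and 0.05 m and x of pebble_0 in the frame of tray between -0.142 and 0.13 m and y of pebble_0 in the frame of tray between -0.062 and 0.062 m and height (world z) of each of pebble_0, pebble_1, pebble_2, pebble_3, pebble_4 below 0.045 m and x of pebble_1 in the frame of tray between -0.142 and 0.13 m and y of pebble_1 in the frame of tray between -0.062 and 0.062 m and x of pebble_2 in the frame of tray between -0.142 and 0.13 m and y of pebble_2 in the frame of tray between -0.062 and 0.062 m and x of pebble_3 in the frame of tray between -0.142 and 0.13 m and y of pebble_3 in the frame of tray between -0.062 and 0.062 m and x of pebble_4 in the frame of tray between -0.142 and 0.13 m and y of pebble_4 in the frame of tray between -0.062 and 0.062 m and horizontal distance between each of pot_a, pot_b, pot_c and pot_base below 0.008 m and angle between each of pot_a, pot_b, pot_c, pot_base, scoop's own z axis and vertical below 0.08 rad and (z of pot_a in the frame of pot_base between 0.023 and 0.034 m or z of pot_a in the frame of pot_base between 0.051 and 0.062 m or z of pot_a in the frame of pot_base between 0.079 and 0.09 m) and (z of pot_b in the frame of pot_base between 0.023 and 0.034 m or z of pot_b in the frame of pot_base between 0.051 and 0.062 m or z of pot_b in the frame of pot_base between 0.079 and 0.09 m) and (z of pot_c in the frame of pot_base between 0.023 and 0.034 m or z of pot_c in the frame of pot_base between 0.051 and 0.062 m or z of pot_c in the frame of pot_base between 0.079 and 0.09 m) and horizontal distance between pot_base and mat below 0.03 m and height (world z) of pot_base below 0.012 m and horizontal distance between cover and dish below 0.009 m and z of cover in the frame of dish between 0.05 and 0.059 m and angle between the z axis of cover and the z axis of dish, either way round below 0.04 rad and angle between cover's own z axis and vertical below 0.06 rad and angle between dish's own z axis and vertical below 0.05 rad and height (world z) of dish below 0.01 m and horizontal distance between scoop and rest below 0.035 m and z of scoop in the frame of rest below 0.012 m); the robot touches nothing.
It fails at once if the fingers touch a shell (shells are moved only with the scoop) (contact force between the fingers and shell_0 above 0.3 N or contact force between the fingers and shell_1 above 0.3 N or contact force between the fingers and shell_2 above 0.3 N or contact force between the fingers and shell_3 above 0.3 N).
It fails at once if a shell is thrown or dropped from more than about 120 mm (faster than 1.6 m/s) (linear speed of any of shell_0, shell_1, shell_2, shell_3 above 1.6 m/s).
It fails at once if the wash bottle, the petri dish or the hand lens is shoved aside by more than 30 mm (distance of any of wash_bottle, petri, lens from where it was at the start of the episode above 0.03 m).
Of shell_0, shell_1, shell_2, shell_3 only 2 to 4 are there at a start; the rules pass over those that are not, and their reading is None.
Of pot_a, pot_b, pot_c only 2 to 3 are there at a start; the rules pass over those that are not, and their reading is None.
Of pebble_0, pebble_1, pebble_2, pebble_3, pebble_4 only 3 to 5 are there at a start; the rules pass over those that are not, and their reading is None.
At some moment in a run one of dish may be knocked a few centimetres aside while the robot is not near it.
It also fails if it takes over 210 s, if anything falls off the work surface, if the arm or the gripper's body presses on something with over 40 N, if the wrist force passes 120 N, or if a joint passes its speed limit or range.

## Robot

A 6-joint arm with a two-finger parallel gripper is mounted at the origin on the work surface. World frame = base frame: x ahead of the robot, y to its left, z up, the work surface at z = 0. Lengths are in mm, angles in rad, forces in N, time in s.
With the tool pointing down it reaches from about 275 to 825 mm from the base axis. Payload 4.9 kg.
Tool frame: the origin (TCP) lies at the very end of the fingers, on their centre line; the grasp point (between the pads) lies 19 mm behind it; z points along the fingers, y is the direction in which the jaws open and shut (so a half turn about z gives the same grasp; the last joint's range is limited). The gripper opens to 85 mm and grips with 20 to 120 N. Pads are 22 mm wide; open, the fingers measure 114 mm over their backs; the gripper's body (76 mm by 85 mm) begins 54 mm behind the grasp point. The pads swing forward as they close: fully open they stand 13 mm farther back than shut.
Start: joints at [-1.307, 0.326, -0.193, 1.052, 0, 1.437], TCP at [213.078, -507.066, 231.281] pointing down, gripper open.
Joint ranges: [-2.65, 2.65], [-0.97, 1.79], [-1.3, 1.35], [-1.93, 2.1], [-1.47, 1.37], [-3.14, 3.14]. Speed limits (rad/s): [2.57, 2.57, 3.14, 3.14, 3.14, 3.14].

## Interface

Orientations are given as [roll, pitch, yaw] about the fixed x, y, z axes, in that order (R = Rz(yaw) Ry(pitch) Rx(roll)).
In Python, from bench import bot, solve_ik, imaging gives the robot as it stands. Calls block until the motion is done:
- bot.move_ptp(position, orientation): joint-space move of the TCP to a pose.
- bot.movel(position, rot=None, max_speed=150, threshold=None): straight line of the TCP; rot=None keeps the orientation; max_speed is the mean speed in mm/s. With threshold (N) it stops when the force on the tool has changed by that much, and returns True; else False.
- bot.move_j(angles): joint-space move.
- bot.grip(opening, effort=None): opening from 0.0 (shut) to 1.0 (fully open); effort is the grip in N (None keeps the last); returns when the fingers have stopped.
- bot.dwell(seconds).
- solve_ik(position, orientation): joint angles nearest the present ones, or None.
- bot.get_state(): the state.
- imaging.capture(name): name is "scene" or "top"; returns the picture (400x640x3 uint8, blue, green, red); there is no depth.
- imaging.camera_model(name): a dict with "K" (3x3 intrinsics, pixels), "k1" (the pictures are not rectified: a ray, as slopes to the right and down, at radius r is drawn at 1 + k1 r^2 times it, then the intrinsics apply), "position" and "rotation" of the camera in the world. Camera axes: x right, y up, looking along -z (the intrinsics and any distortion apply to the point x, -y, -z); pixel columns grow to the right and rows downward; lengths in mm; the calibration is good to about 2 mm. A picture is of the moment at which its call begins. camera_model takes no time and is no camera call.
A pose or a line that the arm cannot do raises bot.IKError and nothing moves.
- bot.sign_off(): hands the job in, once; it reports no verdict.
The state is a dict: "t": time; "qpos": joint angles; "joint_velocities": joint speeds; "effort": joint torques, N m; "tcp_pos": TCP position; "orientation": TCP orientation; "contact_force": force on the tool from outside, world axes, zero at the start; "wrist_torque": the same for the moment, N m; "opening": opening from 0.0 (shut) to 1.0 (fully open).
Only numpy, scipy, OpenCV 4.12 (cv2) and the standard library are available. Lean on these libraries where they do the work, as an engineer would, in place of code of your own. Each camera call takes 0.05 s, during which the arm holds its last target.

## Working session

There is one attempt and no reset: what is moved stays moved. The work goes in short steps, each a Python script; the robot and the scene stay as the last script left them, time stands still between calls to the robot, and variables do not carry over. Pictures are saved under pics/ and viewed, and the job is handed in when it is done.

```bash
ls -la; mkdir -p pics
python3 - <<'E'
from bench import bot, solve_ik, imaging
import cv2
s=bot.get_state(); print(s)
for n in ("scene","top"):
    print(n, imaging.camera_model(n))
    cv2.imwrite(f"pics/{n}0.png", imaging.capture(n))
E
```

```text
total 12
drwxr-xr-x  3 agent agent 4096 Dec  7 16:31 .
drwxr-xr-x 23 root  root  4096 Dec  7 16:31 ..
drwxr-xr-x  2 agent agent 4096 Dec  7 16:31 pics
{'t': 0.0, 'qpos': array([-1.30721402e+00,  3.26972508e-01, -1.93582549e-01,  1.05199725e+00,
        3.04538713e-06,  1.43658890e+00]), 'joint_velocities': array([-0.00077374,  0.00139127, -0.00121291,  0.00037314,  0.00074278,
        0.00015411]), 'effort': array([-2.56573658e-04, -4.43398869e+01,  2.62440848e+01,  1.54339685e-02,
        1.18278545e-04,  2.87847868e-06]), 'tcp_pos': array([ 212.91461101, -506.48581945,  230.48675443]), 'orientation': array([-3.13985287e+00, -2.37976180e-04,  3.97789522e-01]), 'contact_force': array([ 0.5530822 , -0.01173356, -0.80215115]), 'wrist_torque': array([-0.01820598, -0.01135636, -0.05876391]), 'opening': 1.0008492010646513}
scene {'K': array([[390.74173898,   0.        , 321.94248638],
       [  0.        , 390.74173898, 203.08906892],
       [  0.        ,   0.        ,   1.        ]]), 'k1': -0.09280210947463116, 'position': array([964.97531699, 398.84168962, 852.71617533]), 'rotation': array([0.57986908, 0.00501262, 2.37500865])}
top {'K': array([[505.87995647,   0.        , 321.59681624],
       [  0.        , 505.87995647, 202.66229791],
       [  0.        ,   0.        ,   1.        ]]), 'k1': 0.00836831735221243, 'position': array([ 495.03170323,   43.2491132 , 1326.30877204]), 'rotation': array([ 0.08559045, -0.02283738, -1.57933263])}
```

View pics/scene0.png

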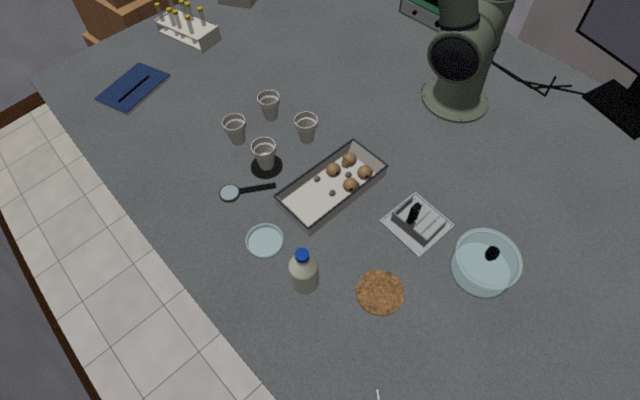

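View pics/top0.png

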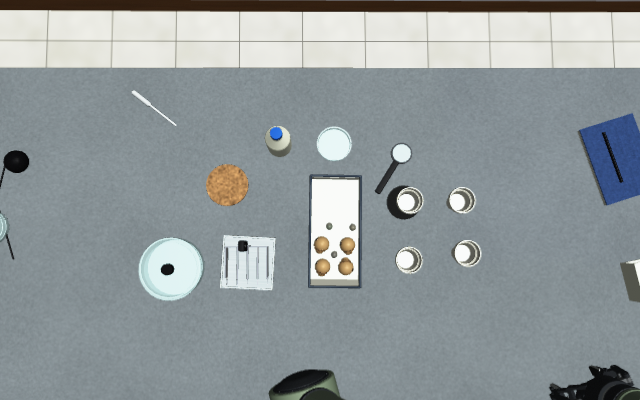

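```bash
cat > h.py <<'E'
import numpy as np, cv2
from scipy.spatial.transform import Rotation as Rn
from scipy.optimize import least_squares
from bench import bot, solve_ik, imaging
CM={n:imaging.camera_model(n) for n in("scene","top")}
def project(n,P):
    m=CM[n]; R=Rn.from_euler('xyz',m['rotation']).as_matrix()
    p=(np.atleast_2d(P)-m['position'])@R
    a=p[:,0]/-p[:,2]; b=-p[:,1]/-p[:,2]; f=1+m['k1']*(a*a+b*b); K=m['K']
    return np.c_[K[0,0]*a*f+K[0,2],K[1,1]*b*f+K[1,2]]
def unproject(n,uv,z):
    m=CM[n]; R=Rn.from_euler('xyz',m['rotation']).as_matrix(); K=m['K']
    uv=np.atleast_2d(uv).astype(float)
    d=np.array([m['k1'],0,0,0,0.])
    s=cv2.undistortPoints(uv.reshape(-1,1,2),K,d,None,None,None).reshape(-1,2) if 0 else None
    xy=np.c_[(uv[:,0]-K[0,2])/K[0,0],(uv[:,1]-K[1,2])/K[1,1]]; u=xy.copy()
    for _ in range(30): u=xy/(1+m['k1']*(u**2).sum(1,keepdims=True))
    D=np.c_[u[:,0],-u[:,1],-np.ones(len(u))]@R.T
    t=(z-m['position'][2])/D[:,2]
    return m['position']+D*t[:,None]
def cap(n,name=None,crop=None,scale=1):
    im=imaging.capture(n)
    if name: cv2.imwrite(f'pics/{name}.png',zoom(im,crop,scale) if crop else im)
    return im
def zoom(im,c,s):
    x0,y0,x1,y1=c
    return cv2.resize(im[y0:y1,x0:x1],None,fx=s,fy=s,interpolation=cv2.INTER_CUBIC)
E
python3 - <<'E'
from h import *
t=cv2.imread('pics/top0.png'); s=cv2.imread('pics/scene0.png')
cv2.imwrite('pics/t_a.png',zoom(t,(130,160,290,310),5))
cv2.imwrite('pics/t_b.png',zoom(t,(295,165,495,295),4))
cv2.imwrite('pics/s_a.png',zoom(s,(340,170,540,320),4))
cv2.imwrite('pics/s_b.png',zoom(s,(210,80,400,230),4))
E
```

```text
(no output)
```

View pics/t_a.png

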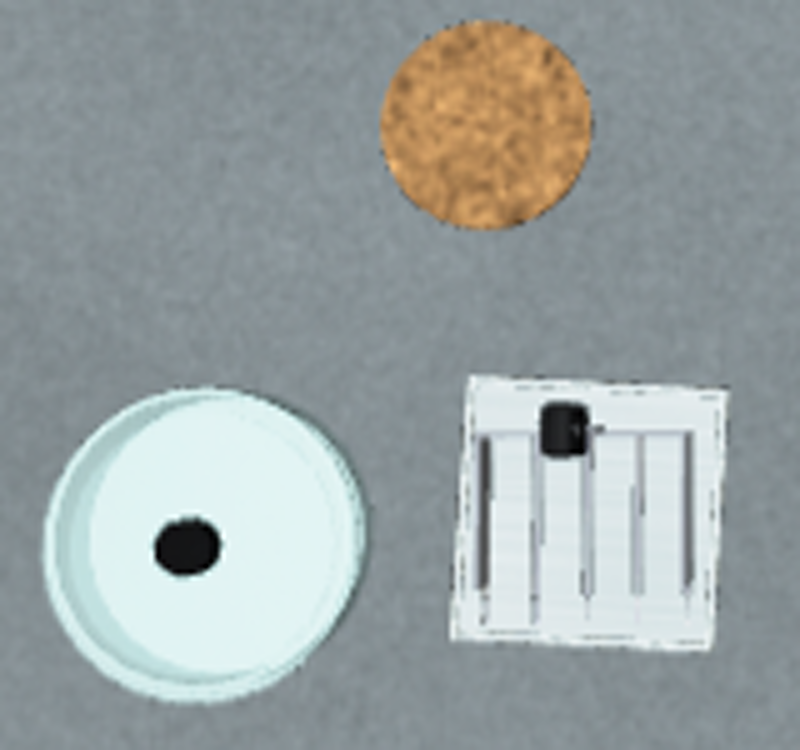

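View pics/t_b.png

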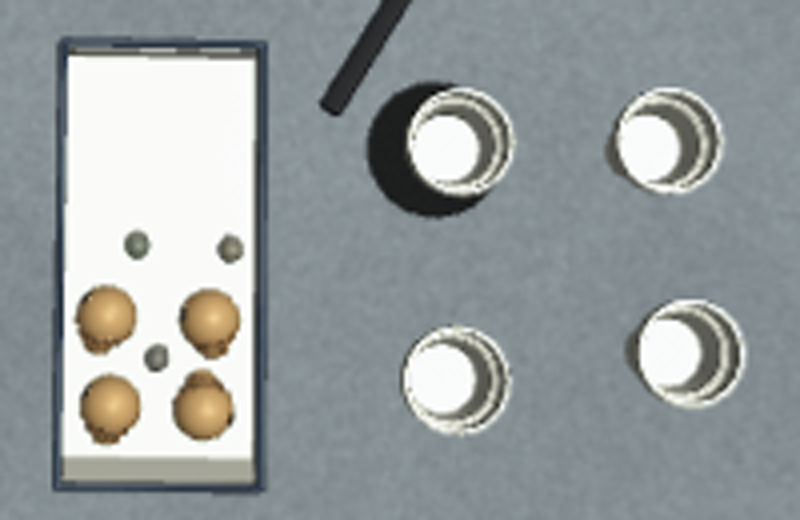

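View pics/s_a.png

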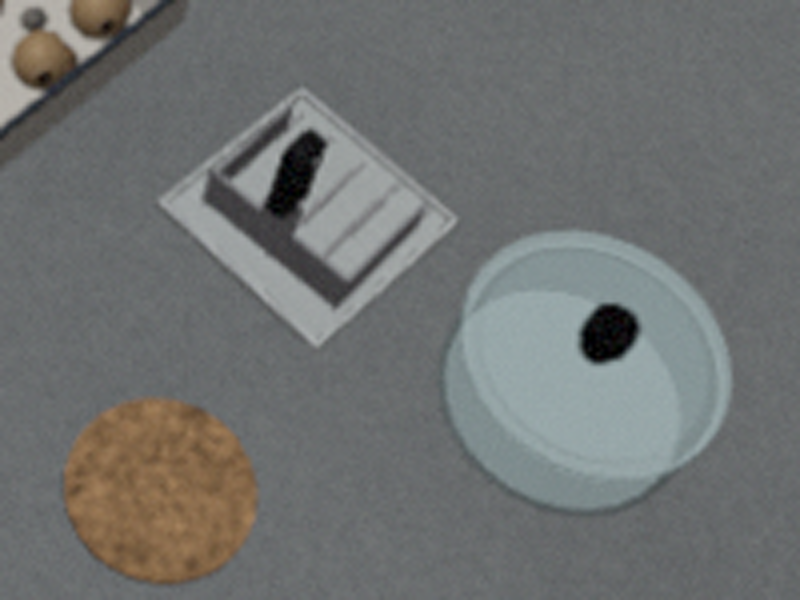

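View pics/s_b.png

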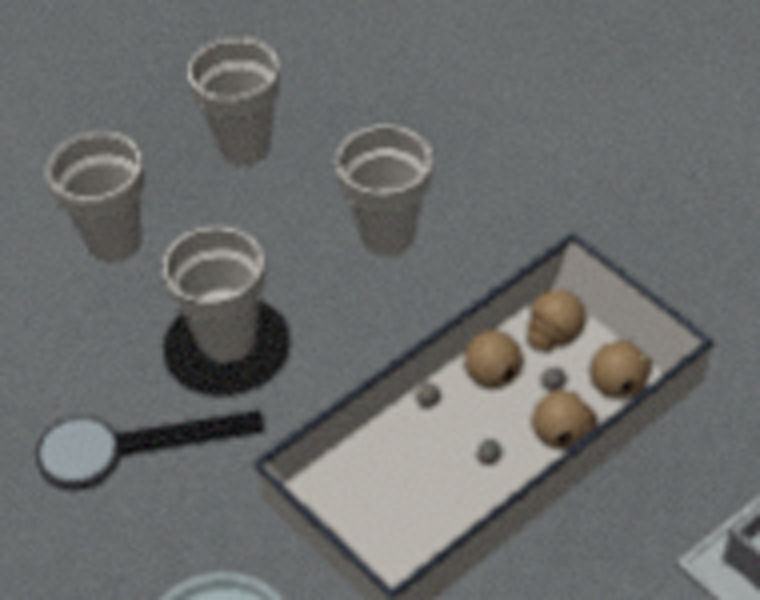

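Run:
```python
from h import *
np.set_printoptions(precision=1,suppress=True)
def A(p,o,s): return np.array(o)+(np.atleast_2d(p)+.5)/s-.5
ta=lambda p:A(p,(130,160),5); tb=lambda p:A(p,(295,165),4); sa=lambda p:A(p,(340,170),4); sb=lambda p:A(p,(210,80),4)
print('tray rim top',unproject('top',tb([(58,38),(267,40),(265,491),(54,491)]),42))
print('tray rim scene',unproject('scene',sb([(258,465),(393,595),(713,345),(572,237)]),42))
print('rest top',unproject('top',ta([(470,376),(729,391),(711,652),(451,639)]),4))
print('rest scene',unproject('scene',sa([(302,88),(458,219),(318,347),(159,202)]),4))
print('scoop rod ends top z2', unproject('top',ta([(485,623),(535,623),(588,620)]),2))
print('scoop back top z38', unproject('top',ta([(475,433),(694,433)]),38))
print('grip top', unproject('top',ta([(565,430)]),127),'scene',unproject('scene',sa([(312,143)]),127))
print('cork',unproject('top',ta([(487,125)]),6),unproject('scene',sa([(161,490)]),6))
print('knob top',unproject('top',ta([(187,547)]),56+38),unproject('scene',sa([(612,330)]),56+30))
print('dish cover disc top',unproject('top',ta([(205,545)]),64), unproject('scene',sa([(597,354)]),64))
for n,a,b in (('base',(461,140),(214,266)),('p1',(670,139),(95,168)),('p2',(692,353),(234,70)),('p3',(457,380),(385,159))):
    print(n,unproject('top',tb(a),84 if n=='base' else 80),unproject('scene',sb(b),84 if n=='base' else 80))
print('mat',unproject('top',tb((436,149)),4),unproject('scene',sb((227,343)),4))
print('shells',unproject('top',tb([(106,315),(210,318),(110,405),(203,411)]),24+5))
print('shells',unproject('scene',sb([(565,418),(494,357),(622,369),(558,318)]),24+5))
print('peb',unproject('top',tb([(137,244),(230,248),(157,357)]),13))
```

```text
tray rim top [[678.5  44.3  42. ]
 [676.5 -89.7  42. ]
 [390.4 -84.1  42. ]
 [391.8  48.6  42. ]]
tray rim scene [[670.9 -85.8  42. ]
 [673.5  42.1  42. ]
 [392.1  50.3  42. ]
 [389.7 -81.1  42. ]]
rest top [[526.1 267.4   4. ]
 [517.3 133.1   4. ]
 [383.  142.5   4. ]
 [391.1 276.    4. ]]
rest scene [[379.3 141.7   4. ]
 [387.  274.6   4. ]
 [521.1 267.6   4. ]
 [513.9 133.6   4. ]]
scoop rod ends top z2 [[398.9 259.    2. ]
 [398.6 233.3   2. ]
 [399.9 206.    2. ]]
scoop back top z38 [[496.6 258.9  38. ]
 [495.6 148.5  38. ]]
grip top [[497.5 201.8 127. ]] scene [[489.5 206.2 127. ]]
cork [[657.1 259.3   6. ]] [[656.4 261.5   6. ]]
knob top [[443.2 386.6  94. ]] [[439.  389.2  86. ]]
dish cover disc top [[442.9 386.2  64. ]] [[442.9 391.1  64. ]]
base [[ 607.5 -204.7   84. ]] [[ 605.4 -201.8   84. ]]
p1 [[ 607.7 -336.1   80. ]] [[ 605.7 -333.6   80. ]]
p2 [[ 475.1 -345.4   80. ]] [[ 473.5 -342.7   80. ]]
p3 [[ 459.8 -199.6   80. ]] [[ 456.6 -198.6   80. ]]
mat [[ 608.9 -204.     4. ]] [[ 606.4 -202.5    4. ]]
shells [[501.7  14.8  29. ]
 [499.2 -51.8  29. ]
 [444.5  12.7  29. ]
 [440.2 -46.5  29. ]]
shells [[498.7  17.3  29. ]
 [496.3 -50.6  29. ]
 [442.2  15.8  29. ]
 [441.2 -44.2  29. ]]
peb [[547.5  -6.1  13. ]
 [544.5 -66.5  13. ]
 [474.4 -18.3  13. ]]
```

```bash
cat >> h.py <<'E'
PI=np.pi
def scoop_tool(o,pitch,yaw,flip=False,tl=(50,0,78)):
    """tool pose for the scoop origin o, pitch>0 = mouth up (rad), yaw of scoop x-axis"""
    R=Rn.from_euler('xyz',[0,pitch,yaw])
    p=np.array(o)+R.apply(tl)
    T=R*Rn.from_euler('x',PI)
    if flip: T=T*Rn.from_euler('z',PI)
    return p,T.as_euler('xyz')
E
python3 - <<'E'
from h import *
np.set_printoptions(precision=2,suppress=True)
for fl in (False,True):
  print('flip',fl)
  for o,p,y in [((446,204,4),0,0),((446,204,154),0,0),((446,204,154),.2,0),((608,-20,100),0,-.02),((608,-20,4),0,-.02),((608,-20,4),.05,-.02),((520,-20,4),0,-.02),((462,-20,4),0,-.02),((462,-20,4),.25,-.02),((462,-20,100),.25,-.02),((462,-20,150),.3,-.02)]:
    print(o,p,solve_ik(*scoop_tool(o,p,y,fl)))
  for y in np.arange(-3,3.2,.5):
    n=[]
    for a in (.25,0,-.2,-.4,-.6,-.8):
        d=np.array([441,388]); h=np.array([np.cos(y),np.sin(y)])
        # mouth tip at dish centre +25*h, z 60
        R=Rn.from_euler('xyz',[0,a,y]); o=np.r_[d+20*h,60]-R.apply([-50,0,0])
        n.append(solve_ik(*scoop_tool(o,a,y,fl)) is not None)
    print('pour yaw',round(y,2),n)
for xy,z in (((441,388),66),((656,260),17),((606,-203),47),((606,-335),47),((474,-344),47),((458,-199),47)):
    print(xy,[ (round(y,1)) for y in np.arange(-3,3.2,.3) if solve_ik((*xy,z),(PI,0,y)) is not None])
E
```

```text
flip False
(446, 204, 4) 0 [ 0.25  0.45 -0.43  0.69  0.   -2.89]
(446, 204, 154) 0 [ 0.25  0.3  -0.23  1.04  0.   -2.89]
(446, 204, 154) 0.2 [ 0.22  0.49  0.    1.28  0.04 -2.92]
(608, -20, 100) 0 [-0.14  0.56  0.04  1.05  0.    3.02]
(608, -20, 4) 0 [-0.14  0.64 -0.08  0.85  0.    3.02]
(608, -20, 4) 0.05 [-0.14  0.69  0.    0.93 -0.01  3.02]
(520, -20, 4) 0 [-0.17  0.5  -0.34  0.73  0.    3.  ]
(462, -20, 4) 0 [-0.19  0.41 -0.49  0.67  0.    2.98]
(462, -20, 4) 0.25 [-0.16  0.64 -0.18  1.01 -0.03  3.01]
(462, -20, 100) 0.25 [-0.16  0.54 -0.07  1.21 -0.03  3.01]
(462, -20, 150) 0.3 [-0.16  0.55  0.06  1.37 -0.04  3.01]
pour yaw -3.0 [True, True, True, True, True, True]
pour yaw -2.5 [True, True, True, True, True, True]
pour yaw -2.0 [True, True, True, True, True, True]
pour yaw -1.5 [True, True, True, True, True, True]
pour yaw -1.0 [True, True, True, True, True, True]
pour yaw -0.5 [True, True, True, True, True, True]
pour yaw 0.0 [True, True, True, True, True, True]
pour yaw 0.5 [True, True, True, True, True, True]
pour yaw 1.0 [True, True, True, True, True, True]
pour yaw 1.5 [Tr
[... 3044 characters left out ...]
2.4), np.float64(-2.1), np.float64(-1.8), np.float64(-1.5), np.float64(-1.2), np.float64(-0.9), np.float64(-0.6), np.float64(-0.3), np.float64(-0.0), np.float64(0.3), np.float64(0.6), np.float64(0.9), np.float64(1.2), np.float64(1.5), np.float64(1.8), np.float64(2.1), np.float64(2.4), np.float64(2.7), np.float64(3.0)]
(458, -199) [np.float64(-3.0), np.float64(-2.7), np.float64(-2.4), np.float64(-2.1), np.float64(-1.8), np.float64(-1.5), np.float64(-1.2), np.float64(-0.9), np.float64(-0.6), np.float64(-0.3), np.float64(-0.0), np.float64(0.3), np.float64(0.6), np.float64(0.9), np.float64(1.2), np.float64(1.5), np.float64(1.8), np.float64(2.1), np.float64(2.4), np.float64(2.7), np.float64(3.0)]
```

Run:
```python
from h import *
print('bottle cap', unproject('top',[(277,133)],150), unproject('scene',[(302,255)],150))
print('petri', unproject('top',[(334,144)],17), unproject('scene',[(265,240)],17))
print('lens', unproject('top',[(402,153)],5), unproject('scene',[(229,193)],5))
```

```text
bottle cap [[761.23390947 119.25235088 150.        ]] [[761.91603931 125.94189684 150.        ]]
petri [[761.51360016 -21.50939221  17.        ]] [[761.02368457 -17.3126405   17.        ]]
lens [[ 739.01890961 -202.42254364    5.        ]] [[ 737.92614764 -198.97069212    5.        ]]
```

```bash
cat >> h.py <<'E'
DN=(PI,0,PI)
def st(msg=''):
    s=bot.get_state(); print(msg,'t=%.1f'%s['t'],'tcp',np.round(s['tcp_pos'],1),'F',np.round(s['contact_force'],1),'op %.3f'%s['opening'],flush=True); return s
def pot(src,dst,level,seat):
    x,y=src
    bot.move_ptp((x,y,200),DN); bot.grip(1.0)
    bot.movel((x,y,48),max_speed=150); st('at pot')
    bot.grip(0.6,30); st('gripped')
    zup=48+28*level+ 125
    bot.movel((x,y,zup),max_speed=200)
    bot.movel((*dst,zup),max_speed=250)
    z=48+4+28*(level+1)     # expected seated TCP height
    bot.movel((*dst,z+12),max_speed=150)
    h=bot.movel((*dst,z-6),max_speed=25,threshold=4); st(f'seat {h} expect {z}')
E
python3 - <<'E'
from h import *
pot((474.3,-344),(606.5,-203.2),0,0)
cap('scene','p1',(200,60,400,200),4)
E
```

```text
at pot t=3.4 tcp [ 474.9 -344.5   48.9] F [-0.9 -0.4 -0.3] op 1.001
gripped t=3.7 tcp [ 475.2 -344.8   49.4] F [-0.4  0.5  5.8] op 0.773
seat True expect 80 t=6.6 tcp [ 607.3 -203.4   81.4] F [-1.1  0.5  5.2] op 0.769
```

View pics/p1.png

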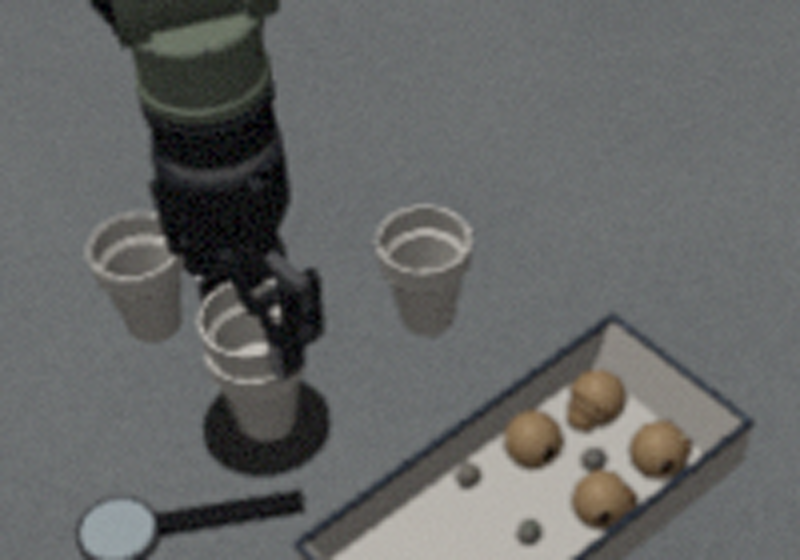

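Run:
```python
from h import *
D=(606.5,-203.2)
bot.grip(1.0); bot.movel((*D,190),max_speed=150)
pot((458.2,-199.1),D,1,0)
bot.grip(1.0); bot.movel((*D,220),max_speed=150)
pot((606.7,-334.9),D,2,0)
bot.grip(1.0); bot.movel((*D,260),max_speed=150)
bot.move_ptp((441,388,200),DN)
cap('scene','p2',(200,60,400,200),4)
t=cap('top');cv2.imwrite('pics/p2t.png',zoom(t,(295,165,495,295),4))
cv2.imwrite('pics/full.png',t)
```

```text
at pot t=9.9 tcp [ 458.8 -199.4   48.6] F [-0.2  1.  -0.7] op 0.997
gripped t=10.2 tcp [ 459.2 -199.7   49.2] F [0.3 0.8 6.2] op 0.754
seat True expect 108 t=13.1 tcp [ 606.9 -203.4  108.9] F [ 0.1 -0.4  3.9] op 0.752
at pot t=16.3 tcp [ 607.5 -335.4   49.2] F [ 0.2  0.4 -0.2] op 0.999
gripped t=16.6 tcp [ 607.6 -335.6   49.5] F [ 0.2 -0.6  6.4] op 0.749
seat True expect 136 t=19.6 tcp [ 607.  -203.2  137.1] F [0.2 0.7 4.6] op 0.745
```

View pics/p2.png

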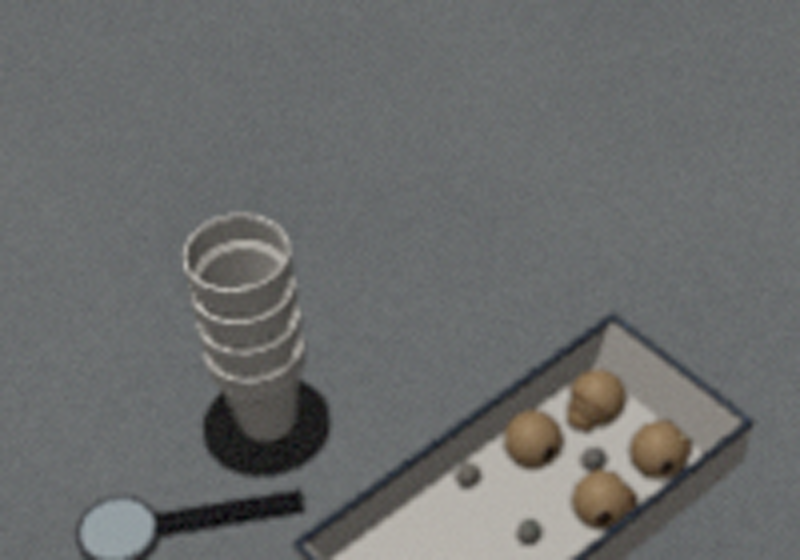

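View pics/full.png

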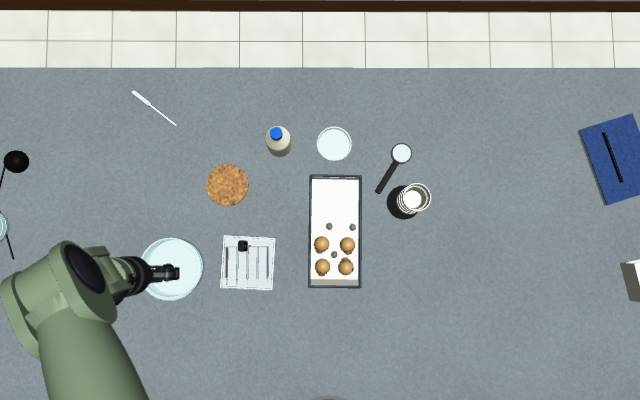

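Run:
```python
from h import *
C=(442,388); K=(656.7,260.5)
bot.move_ptp((*C,160),DN); bot.grip(1.0)
h=bot.movel((*C,67),max_speed=80,threshold=6); st(f'down {h}')
bot.grip(0.2,50); s=st('grip')
bot.movel((*C,90),max_speed=40); bot.movel((*C,140),max_speed=120); st('lift')
cap('scene','c1',(380,160,580,310),4)
```

```text
down False t=25.0 tcp [442.4 388.3  67.6] F [-0.  -0.3  0. ] op 1.003
grip t=25.6 tcp [442.2 388.1  67.4] F [ 0.  -0.6  3.1] op 0.311
lift t=26.9 tcp [441.8 387.8 139.6] F [ 0.3 -0.5 -2.6] op 0.310
```

View pics/c1.png

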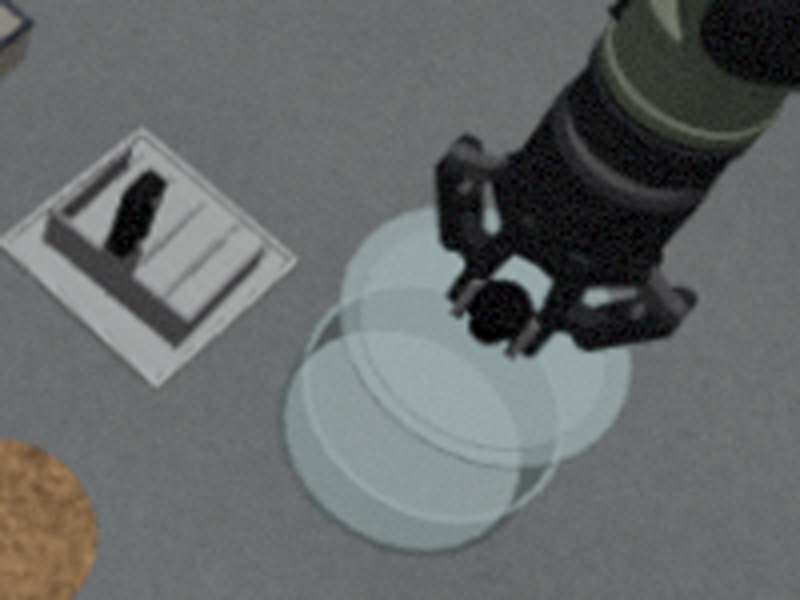

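Run:
```python
from h import *
K=(656.7,260.5)
bot.movel((*K,140),max_speed=200); bot.movel((*K,35),max_speed=120)
h=bot.movel((*K,13),max_speed=20,threshold=4); st(f'down {h}')
bot.grip(1.0); bot.movel((*K,160),max_speed=150)
G=(495.5,204); 
bot.move_ptp((*G,200),DN)
bot.move_ptp((300,-200,250),DN)
t=cap('top'); s=cap('scene')
cv2.imwrite('pics/t3.png',zoom(t,(130,150,290,310),4)); cv2.imwrite('pics/s3.png',zoom(s,(340,150,540,320),4))
st()
```

```text
down True t=30.2 tcp [656.5 260.4  17.4] F [-0.  -0.8  4.1] op 0.309
 t=34.4 tcp [ 300.5 -199.7  249.9] F [ 0.2  0.1 -0. ] op 0.998
```

View pics/t3.png

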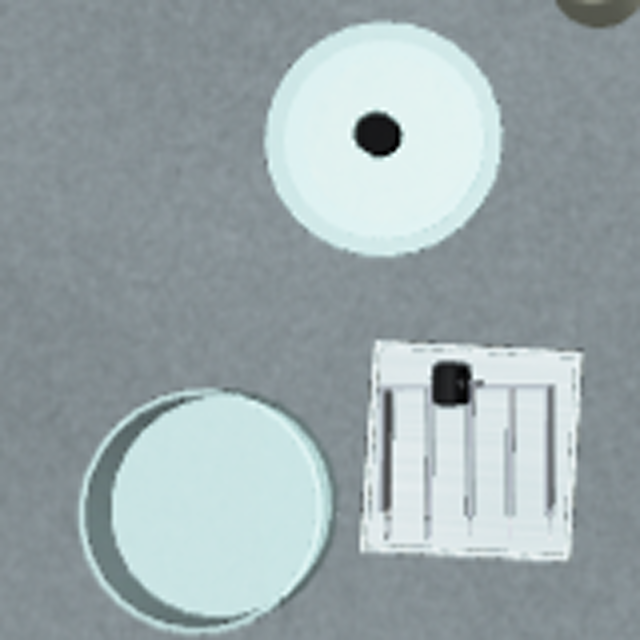

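View pics/s3.png

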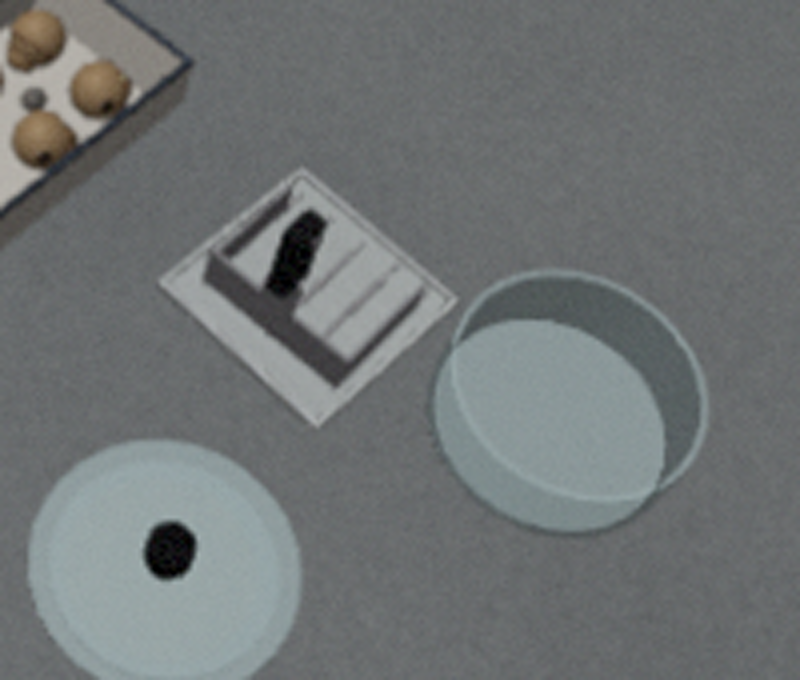

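```bash
cat >> h.py <<'E'
def z4(p,o,s): return np.array(o)+(np.atleast_2d(p)+.5)/s-.5
E
python3 - <<'E'
from h import *
np.set_printoptions(precision=1,suppress=True)
print('dish rim',unproject('top',z4((206,511),(130,150),4),60),unproject('scene',z4((580,385),(340,150),4),60))
print('cover knob',unproject('top',z4((378,134),(130,150),4),6+38),unproject('scene',z4((171,545),(340,150),4),6+35))
print('cover disc',unproject('top',z4((384,139),(130,150),4),14),unproject('scene',z4((165,565),(340,150),4),14))
G=(495.5,204)
bot.move_ptp((*G,220),DN); bot.grip(0.6)
h=bot.movel((*G,82),max_speed=100,threshold=8); st(f'down {h}')
bot.grip(0.0,120); s=st('grip')
cap('scene','g1',(340,120,540,270),4)
cap('top','g1t',(200,220,300,310),6)
E
```

```text
dish rim [[421.  361.2  60. ]] [[421.  366.6  60. ]]
cover knob [[656.3 260.3  44. ]] [[654.4 261.5  41. ]]
cover disc [[656.8 261.5  14. ]] [[655.5 262.4  14. ]]
down False t=38.0 tcp [496.  204.1  82.6] F [ 0.1 -0.3 -0.1] op 0.603
grip t=38.4 tcp [495.8 204.2  82.5] F [-0.5  1.5  4.1] op 0.174
```

View pics/g1.png

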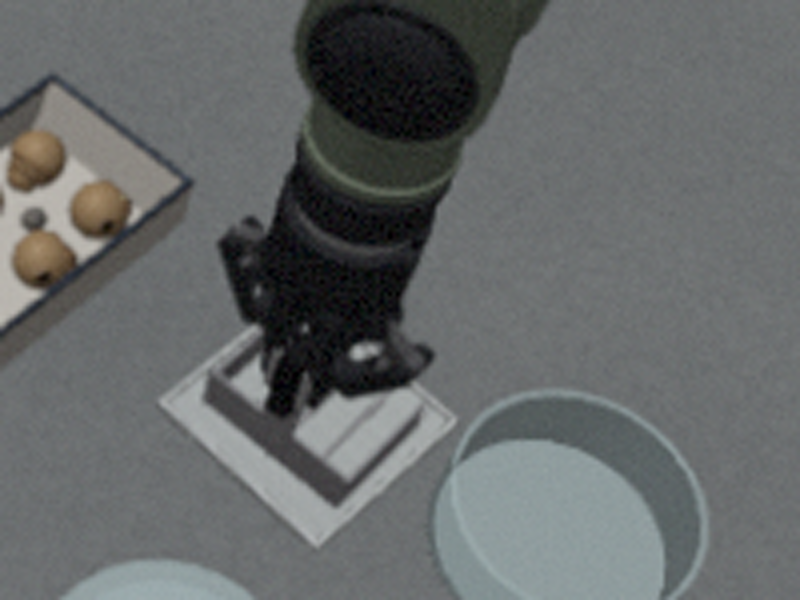

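View pics/g1t.png

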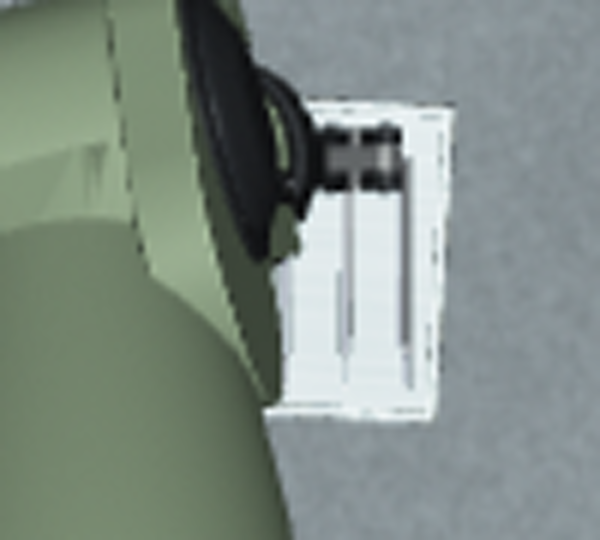

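```bash
cat >> h.py <<'E'
TC=np.array([540.,-19.5]); TY=-0.02
def tray2w(x,y,z): c,s=np.cos(TY),np.sin(TY); return np.array([TC[0]+c*x-s*y,TC[1]+s*x+c*y,z])
def sc(o,pitch=0.,yaw=TY,v=100,thr=None,tl=(50,0,78)):
    p,r=scoop_tool(o,pitch,yaw,True,tl); return bot.movel(p,r,max_speed=v,threshold=thr)
E
python3 - <<'E'
from h import *
bot.movel((495.5,204,100),max_speed=40); bot.movel((495.5,204,180),max_speed=120); st('lifted')
sc(tray2w(70,0,102),0,TY,150); st('over')
sc(tray2w(70,0,60),0,TY,100); st('low')
cap('scene','g2',(210,60,410,210),4)
cap('top','g2t',(290,150,410,310),5)
E
```

```text
lifted t=39.9 tcp [495.  203.9 179.3] F [-0.9  1.2 -2.1] op 0.175
over t=42.0 tcp [659.6 -21.2 180.1] F [ 0.5  0.6 -0.8] op 0.171
low t=42.5 tcp [660.  -21.8 138.1] F [ 0.4 -0.2 -0.9] op 0.168
```

View pics/g2.png

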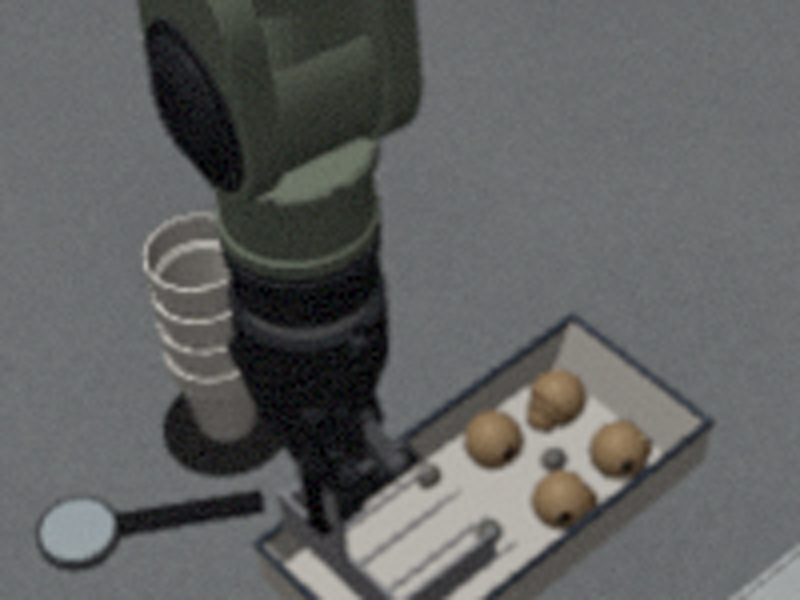

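View pics/g2t.png

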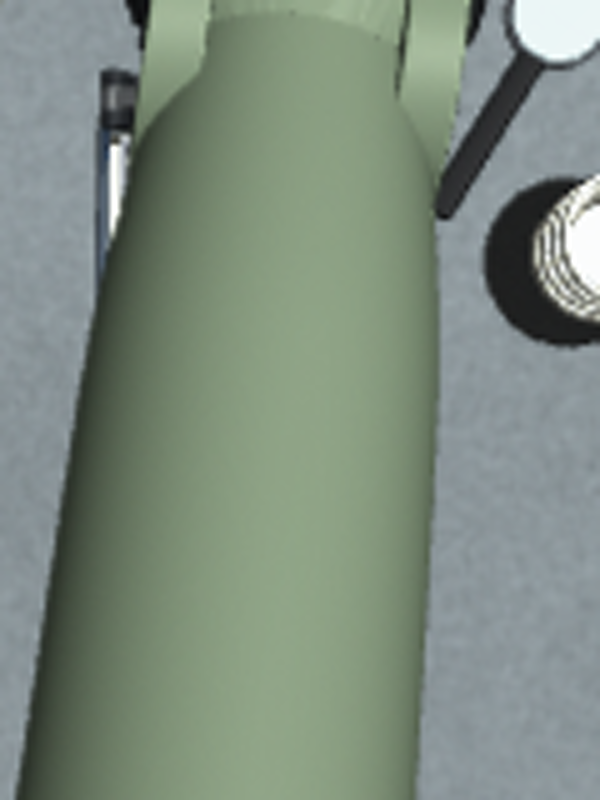

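```bash
cat >> h.py <<'E'
def scoop_lines(o,pitch,yaw):
    R=Rn.from_euler('xyz',[0,pitch,yaw]); L=[]
    for y in(-52,-26,0,26,52): L.append([(-50,y,2),(48,y,2)])
    for y in(-54,54): L+= [[(-30,y,33),(48,y,33)],[(-30,y,0),(-30,y,33)],[(48,y,33),(48,y,0)]]
    L+=[[(48,-54,38),(48,54,38)]]
    return [R.apply(np.array(l,float))+np.array(o) for l in L]
def tray_lines():
    q=[(134,66),(134,-66),(-148,-66),(-148,66)]; f=[(130,62),(130,-62),(-130,-62),(-130,62)]
    L=[]
    for P,z in((q,42),(f,4)):
        for i in range(4): L.append(np.array([tray2w(*P[i],z),tray2w(*P[(i+1)%4],z)]))
    return L
def draw(im,n,lines,c,o,s,corr=(0,0,0)):
    for l in lines:
        q=(project(n,l+np.array(corr))-np.array(o)+.5)*s-.5
        cv2.line(im,*[tuple(int(round(v)) for v in p) for p in q],c,1,cv2.LINE_AA)
E
python3 - <<'E'
from h import *
im=cv2.imread('pics/g2.png')
draw(im,'scene',scoop_lines(tray2w(70,0,60.5),0,TY),(0,0,255),(210,60),4)
draw(im,'scene',tray_lines(),(0,255,0),(210,60),4)
cv2.imwrite('pics/g2o.png',im)
E
```

```text
(no output)
```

View pics/g2o.png

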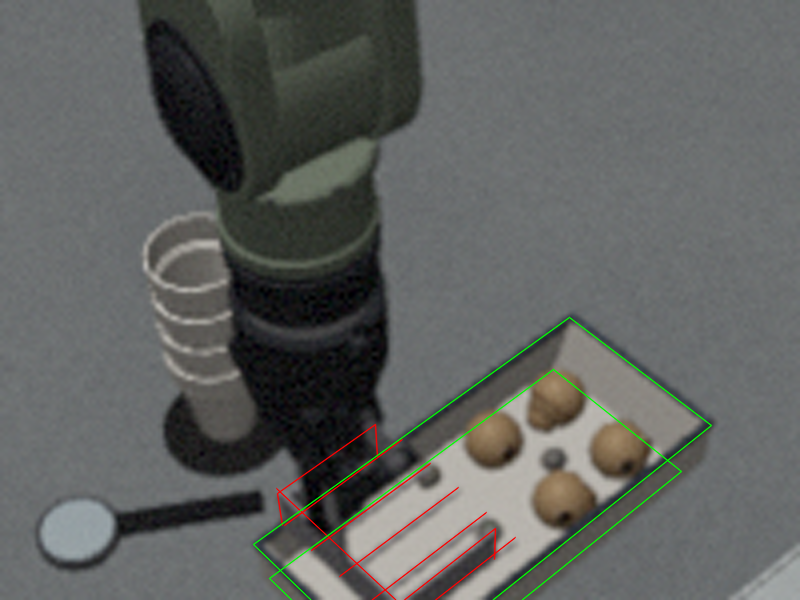

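Run:
```python
from h import *
h=sc(tray2w(70,0,8),0,TY,60,6); st(f'z8 {h}')
h=sc(tray2w(70,0,2.5),0,TY,15,4); st(f'floor {h}')
cap('scene','g3',(210,60,410,210),4)
```

```text
z8 False t=43.6 tcp [660.4 -22.   86.5] F [-0.4 -0.3 -1.5] op 0.176
floor True t=44.0 tcp [660.6 -21.9  82.6] F [-0.4  0.2  4.6] op 0.172
```

View pics/g3.png

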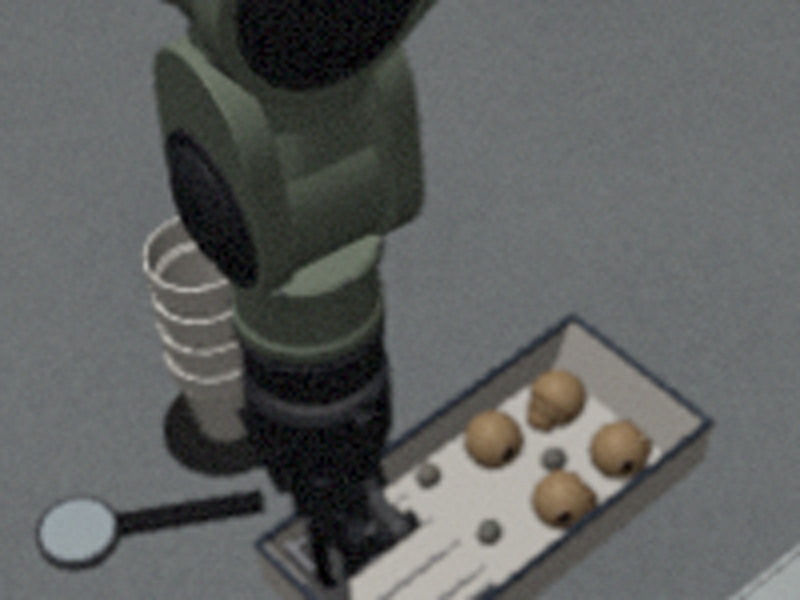

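Run:
```python
from h import *
h=sc(tray2w(30,0,3.4),-0.005,TY,40,12); st(f'{h}')
h=sc(tray2w(-10,0,3.4),-0.005,TY,40,12); st(f'{h}')
cap('scene','g4',(210,60,410,210),4)
```

```text
False t=45.2 tcp [621.1 -21.3  82.9] F [4.5 0.1 5.3] op 0.170
False t=46.3 tcp [581.4 -20.6  83. ] F [ 3.5 -0.7  6.7] op 0.172
```

View pics/g4.png

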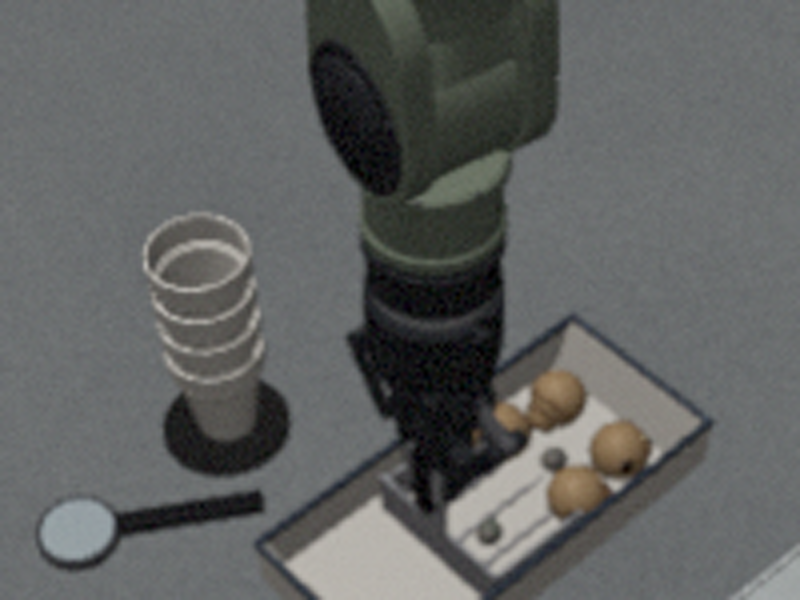

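Run:
```python
from h import *
for x in (-35,-55,-66,-74,-82):
    h=sc(tray2w(x,0,3.4),-0.005,TY,30,15); s=st(f'{x} {h}')
    if h: break
cap('scene','g5',(210,60,410,210),4)
cap('top','g5t',(290,150,410,310),5)
```

```text
-35 False t=47.4 tcp [556.8 -20.1  83. ] F [ 4.  -0.1  7. ] op 0.171
-55 False t=48.2 tcp [536.7 -19.7  83. ] F [4.3 0.2 6.1] op 0.176
-66 False t=48.7 tcp [525.8 -19.5  83. ] F [ 4.2 -0.9  6.6] op 0.169
-74 False t=49.1 tcp [519.7 -19.   83.6] F [7.7 2.5 5.9] op 0.173
-82 False t=49.5 tcp [517.  -19.   85.3] F [15.8  2.2  5. ] op 0.174
```

View pics/g5.png

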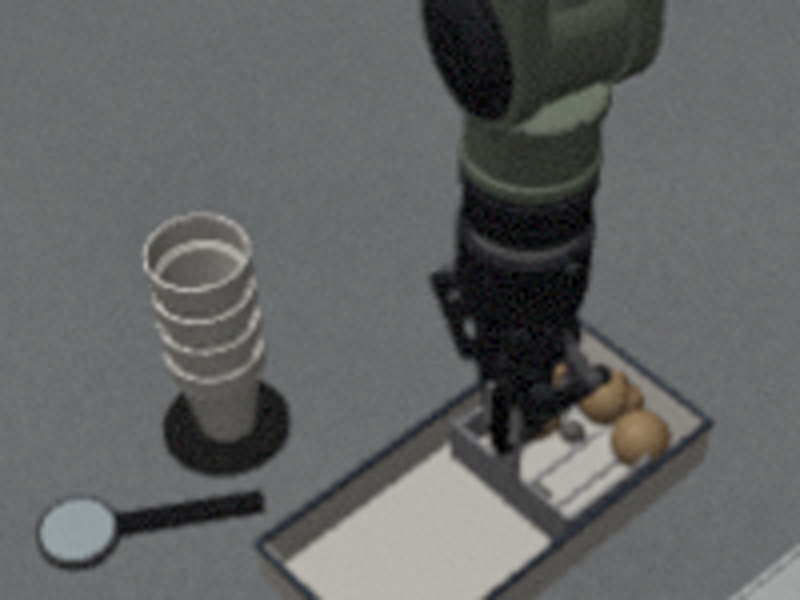

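View pics/g5t.png

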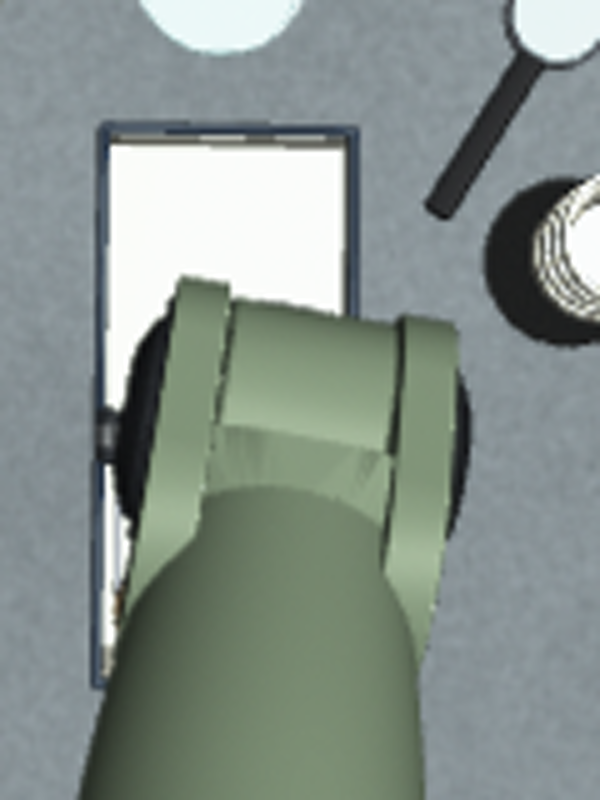

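Run:
```python
from h import *
im=cap('scene'); z=zoom(im,(310,120,400,190),8)
cv2.imwrite('pics/g6.png',z)
z2=z.copy()
draw(z2,'scene',scoop_lines((467,-18.5,5),0,TY),(0,0,255),(310,120),8)
draw(z2,'scene',tray_lines(),(0,255,0),(310,120),8)
cv2.imwrite('pics/g6o.png',z2); st()
```

```text
t=49.7 tcp [517.1 -19.   85.3] F [15.1  2.   4.9] op 0.175
```

View pics/g6.png

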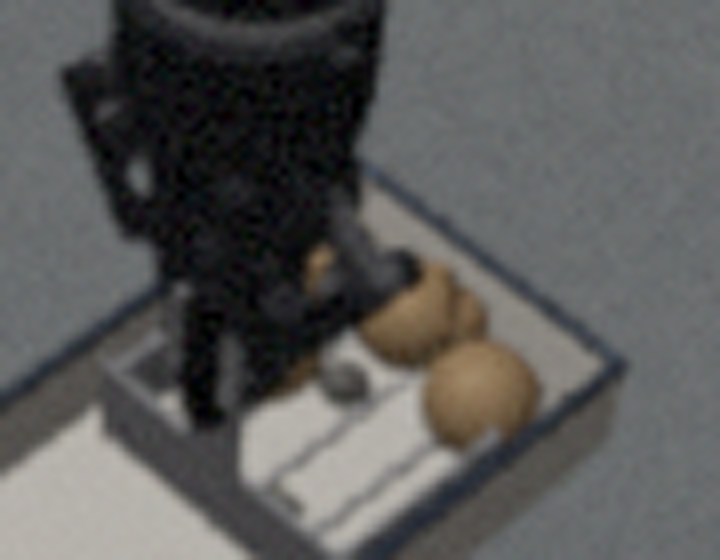

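View pics/g6o.png

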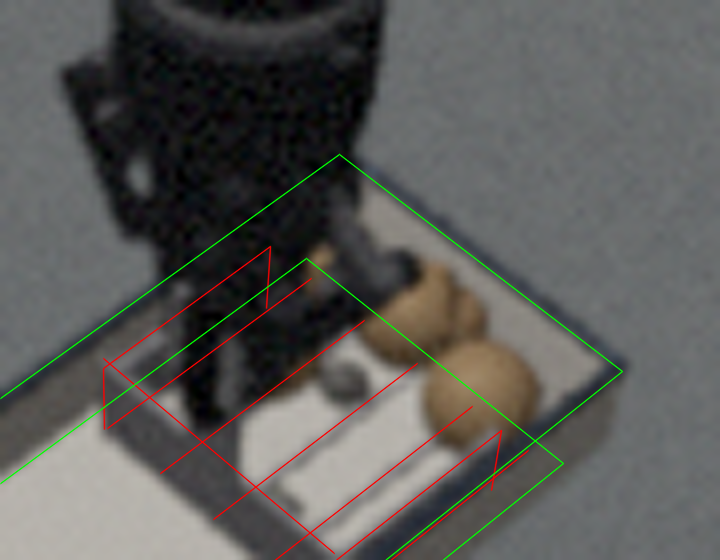

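Run:
```python
from h import *
np.set_printoptions(precision=1,suppress=True)
def w2t(P):
    d=P[:,:2]-TC; c,s=np.cos(TY),np.sin(TY); return np.c_[c*d[:,0]+s*d[:,1],-s*d[:,0]+c*d[:,1]]
print(w2t(unproject('scene',z4([(482,395),(410,310),(310,270),(290,370)],(310,120),8),26)))
print(w2t(unproject('scene',z4([(345,382),(285,500)],(310,120),8),13)))
s=bot.get_state();print(s['orientation'],s['wrist_torque'],s['qpos'])
```

```text
[[-116.8   33.6]
 [-125.7   -8.6]
 [-113.2  -44.6]
 [ -77.1  -17.9]]
[[-94.9  -8.4]
 [-44.7  13.2]]
[3.1 0.  3.1] [ 0.4 -3.6  0.4] [-0.2  0.4 -0.5  0.6  0.  -0.2]
```

Run:
```python
from h import *
s=bot.get_state();print(s['orientation'],Rn.from_euler('xyz',s['orientation']).as_matrix()[:,2])
sc(tray2w(-55,0,3.8),0,TY,60); st('back')
h=sc(tray2w(-55,0,2.5),0,TY,15,4); st(f'floor {h}')
im=cap('scene'); z=zoom(im,(300,115,400,190),8)
draw(z,'scene',scoop_lines(tray2w(-54,0,4),0,TY),(0,0,255),(300,115),8)
cv2.imwrite('pics/g7.png',z)
```

```text
[3.14073826 0.023806   3.123306  ] [ 2.38153856e-02  4.18980277e-04 -9.99716286e-01]
back t=50.3 tcp [532.5 -19.3  81.9] F [-5.1  0.2 11.6] op 0.171
floor False t=50.5 tcp [532.8 -19.3  81.9] F [-7.   1.1 21.4] op 0.176
```

View pics/g7.png

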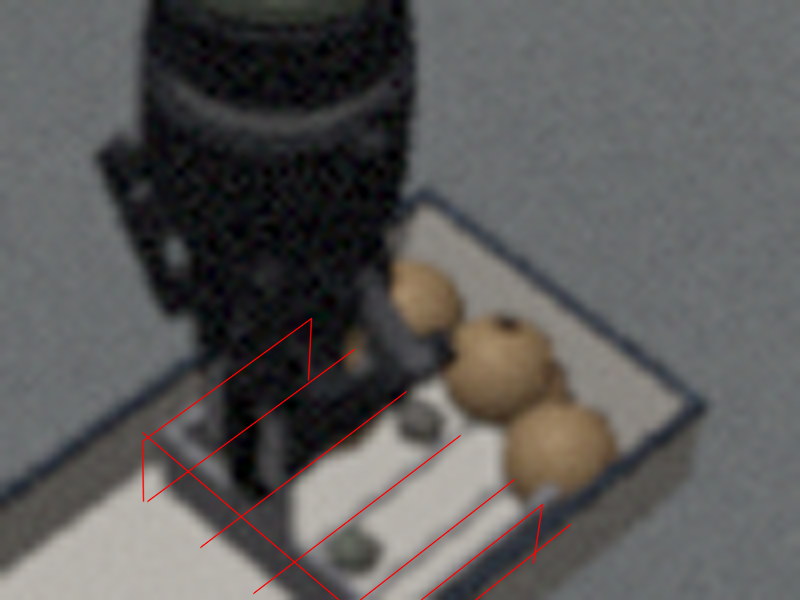

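Run:
```python
from h import *
sc(tray2w(-55,0,4.2),0.01,TY,30); st('free')
sc(tray2w(-71,0,4.2),0.012,TY,60); st('adv')
for k,(x,y) in enumerate([(-74,4),(-75,-4),(-77,4),(-78,-4),(-80,3),(-81,-3),(-82,0)]):
    sc(tray2w(x,y,4.0),0.02,TY,40); st(f'{x},{y}')
im=cap('scene'); z=zoom(im,(300,115,400,190),8)
cv2.imwrite('pics/g8.png',z)
```

```text
free t=50.8 tcp [534.3 -19.4  81.9] F [-3.9 -0.6 11.4] op 0.172
adv t=51.2 tcp [521.5 -19.2  82.2] F [ 5.9 -0.   2.2] op 0.174
-74,4 t=51.5 tcp [521.4 -16.5  82.3] F [ 7.1 -3.1  2.6] op 0.173
-75,-4 t=51.9 tcp [519.3 -22.7  82.1] F [6.3 1.7 4.7] op 0.173
-77,4 t=52.2 tcp [519.1 -16.4  82.4] F [ 9.7 -2.1  1.3] op 0.175
-78,-4 t=52.6 tcp [516.5 -23.7  82.1] F [7.  0.  4.4] op 0.174
-80,3 t=52.9 tcp [514.5 -17.5  82.2] F [ 6.1 -3.4  4.6] op 0.172
-81,-3 t=53.2 tcp [512.7 -21.3  82. ] F [5.3 3.3 7. ] op 0.173
-82,0 t=53.5 tcp [511.7 -19.6  82.1] F [ 5.2 -1.3  6.4] op 0.172
```

View pics/g8.png

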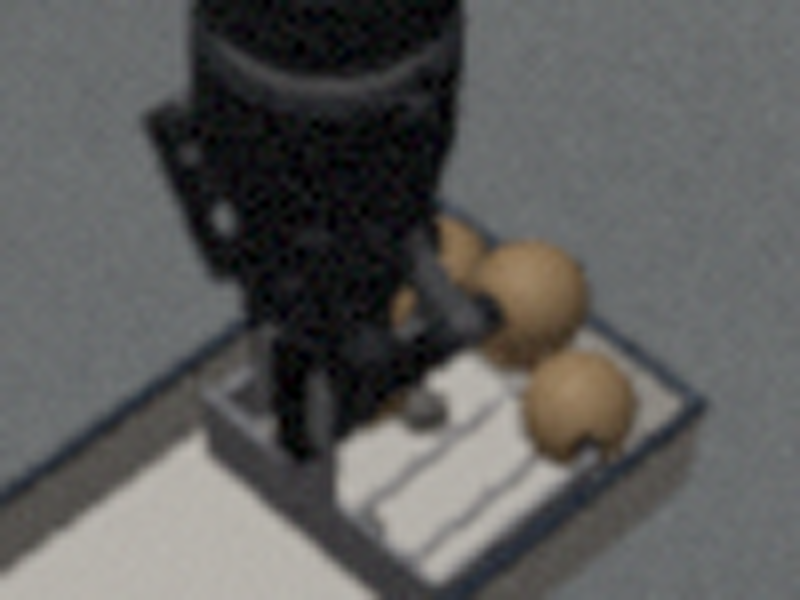

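```bash
cat >> h.py <<'E'
def tilt(px,py,pz,th,yaw=TY,v=60,thr=None):
    "pivot = back bottom edge (scoop x=+50) given in tray frame"
    R=Rn.from_euler('xyz',[0,th,yaw]); o=tray2w(px,py,pz)+R.apply([-50,0,0])
    return sc(o,th,yaw,v,thr)
E
python3 - <<'E'
from h import *
for i,th in enumerate((.05,.1,.15,.2,.25)):
    tilt(-28-i*1.5,0,4.5+i*.5,th,v=40); st(f'{th}')
im=cap('scene'); z=zoom(im,(300,100,400,175),8)
cv2.imwrite('pics/g9.png',z)
E
```

```text
0.05 t=53.8 tcp [515.6 -19.1  81.9] F [ 2.2 -0.9  1.3] op 0.169
0.1 t=54.1 tcp [517.7 -18.9  81.7] F [ 2.1  0.4 -1.5] op 0.171
0.15 t=54.3 tcp [520.4 -19.   82. ] F [ 0.4  0.7 -3.5] op 0.173
0.2 t=54.6 tcp [522.7 -19.1  81.9] F [ 0.1  0.1 -2.5] op 0.171
0.25 t=54.8 tcp [525.1 -19.2  81.6] F [ 0.8  0.3 -3. ] op 0.172
```

View pics/g9.png

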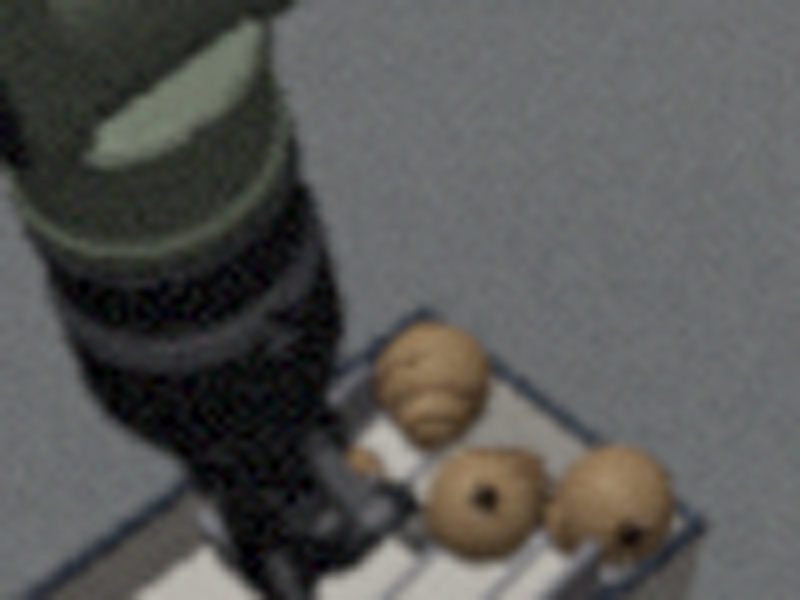

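Run:
```python
from h import *
tilt(-33,0,7,.32,v=30); bot.dwell(.3); st('.32')
im=cap('scene'); z=zoom(im,(300,100,400,175),8)
draw(z,'scene',scoop_lines(tray2w(-33,0,7.5)+Rn.from_euler('xyz',[0,.32,TY]).apply([-50,0,0]),.32,TY),(0,0,255),(300,100),8)
cv2.imwrite('pics/g10.png',z)
```

```text
.32 t=55.5 tcp [531.2 -19.3  81.3] F [-0.2  0.3 -1.7] op 0.171
```

View pics/g10.png

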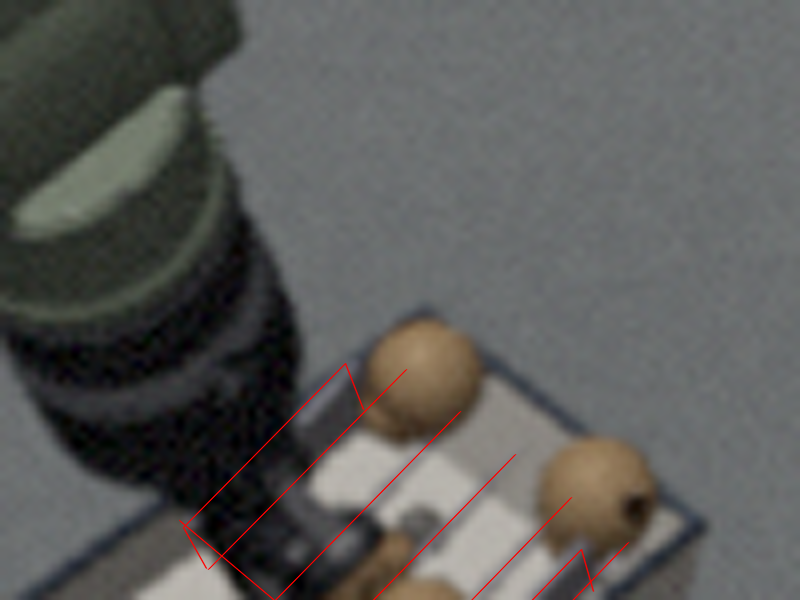

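Run:
```python
from h import *
tilt(-33,0,6,.24,v=40)
for y in (4,7,9,7,9): tilt(-33,y,6,.24,v=40); st(y)
im=cap('scene'); z=zoom(im,(300,100,400,175),8); cv2.imwrite('pics/g11.png',z)
tilt(-33,9,6,.30,v=40)
im=cap('scene'); z=zoom(im,(300,100,400,175),8); cv2.imwrite('pics/g12.png',z)
```

```text
4 t=56.1 tcp [526.2 -15.   81.6] F [-1.   0.1 -2.4] op 0.174
7 t=56.4 tcp [526.1 -12.9  81.5] F [ 0.4 -4.  -3.3] op 0.173
9 t=56.6 tcp [526.1 -12.5  81.9] F [ 0.6 -7.9 -2.4] op 0.174
7 t=56.9 tcp [525.8 -12.9  81.8] F [ 0.3 -4.8 -2.1] op 0.171
9 t=57.1 tcp [526.  -12.4  82.2] F [ 0.3 -8.7 -1.2] op 0.169
```

View pics/g11.png

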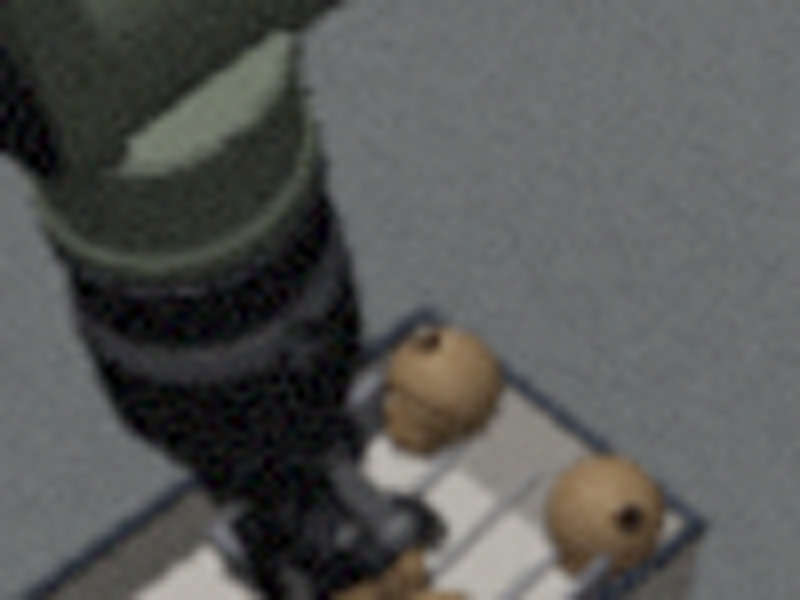

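View pics/g12.png

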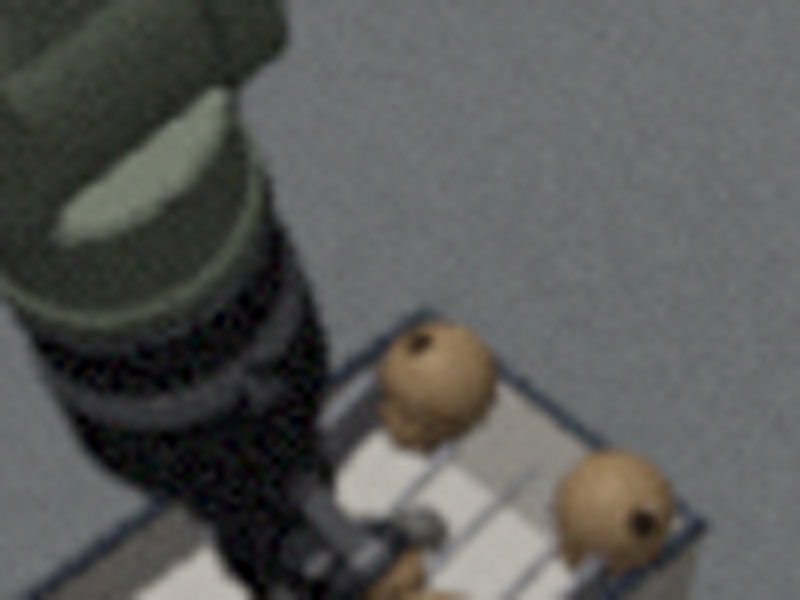

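Run:
```python
from h import *
tilt(-33,0,6,.33,v=40); st()
for z in (12,25,45): tilt(-31,0,z,.35,v=40); 
st('up')
im=cap('scene'); z=zoom(im,(290,80,390,155),8); cv2.imwrite('pics/g13.png',z)
cv2.imwrite('pics/g13t.png',zoom(cap('top'),(290,150,410,310),5))
```

```text
t=57.9 tcp [532.2 -18.6  79.5] F [-0.4 -0.5 -2.7] op 0.172
up t=59.3 tcp [535.8 -19.4 118.4] F [ 0.4  0.9 -3.1] op 0.175
```

View pics/g13.png

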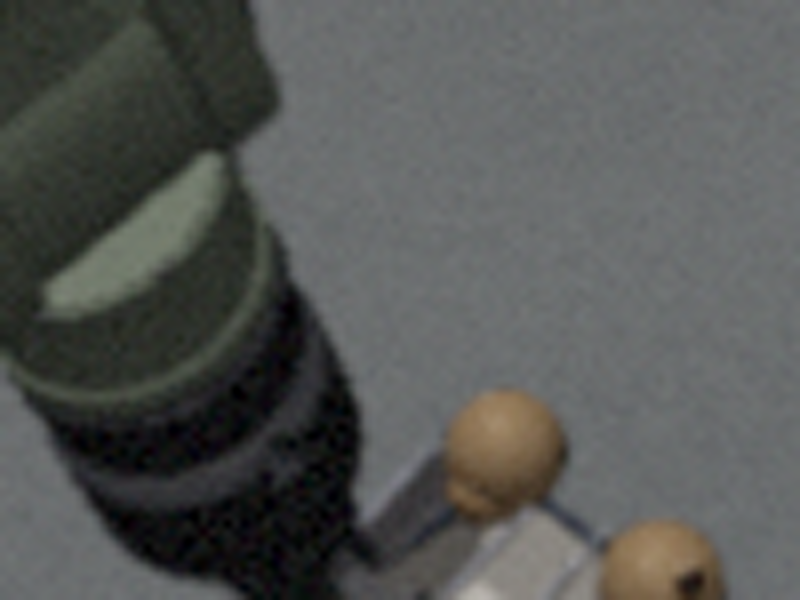

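View pics/g13t.png

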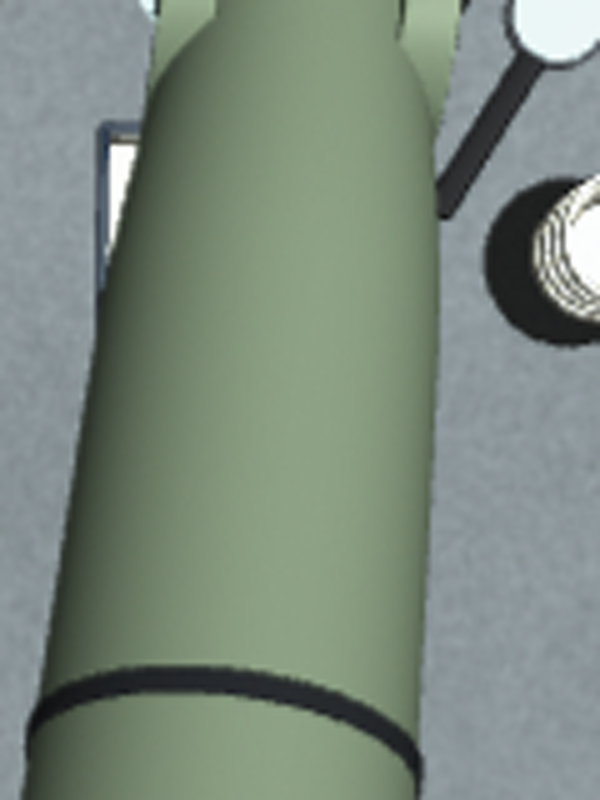

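Run:
```python
from h import *
im=cap('scene'); cv2.imwrite('pics/g14.png',zoom(im,(290,110,410,200),6.5))
```

View pics/g14.png

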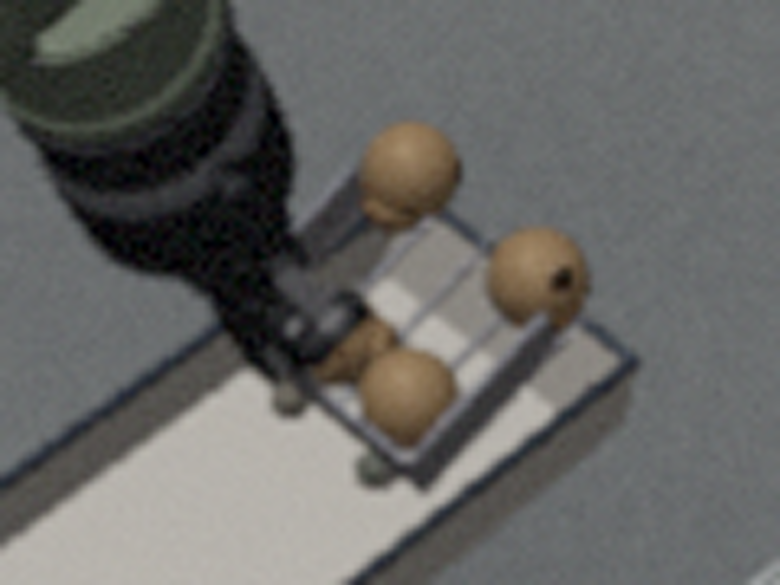

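Run:
```python
from h import *
tilt(-31,0,105,.36,v=60); st('up')
im=cap('scene'); cv2.imwrite('pics/g15.png',zoom(im,(280,90,400,200),5.4))
```

```text
up t=60.6 tcp [536.2 -19.4 177.6] F [-0.9 -0.  -2.9] op 0.172
```

View pics/g15.png

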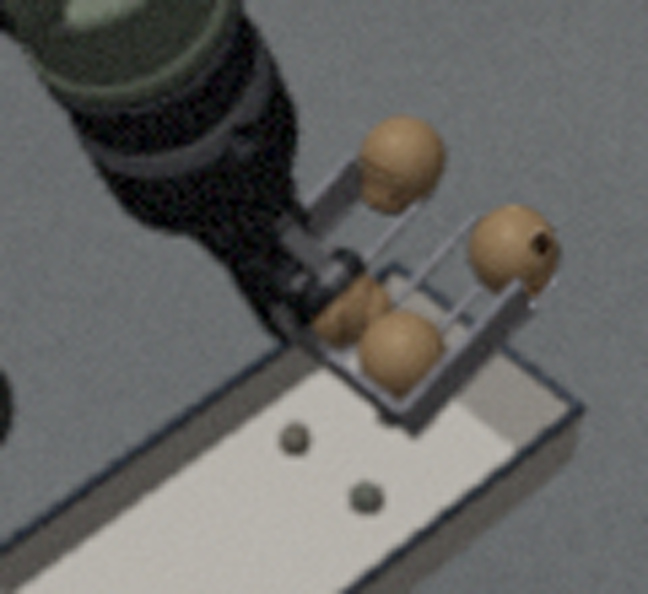

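Run:
```python
from h import *
tilt(-31,0,140,.36,v=60); st('up')
im=cap('scene'); cv2.imwrite('pics/g16.png',zoom(im,(280,80,400,200),5))
```

```text
up t=61.4 tcp [536.5 -19.4 213. ] F [ 0.4 -0.9 -2.3] op 0.173
```

View pics/g16.png

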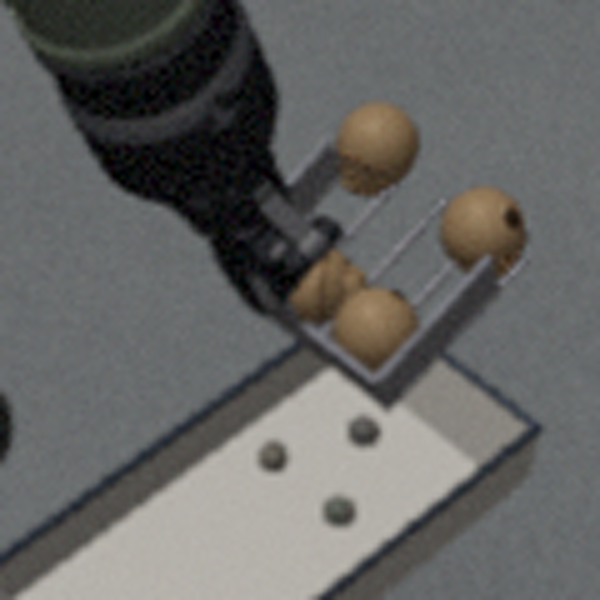

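Run:
```python
from h import *
s=cap('scene'); t=cap('top'); cv2.imwrite('pics/d1s.png',zoom(s,(400,170,540,300),5)); cv2.imwrite('pics/d1t.png',zoom(t,(130,220,230,330),6)); st()
```

```text
t=61.5 tcp [536.2 -19.4 212.6] F [-1.  -0.4 -3.1] op 0.170
```

View pics/d1s.png

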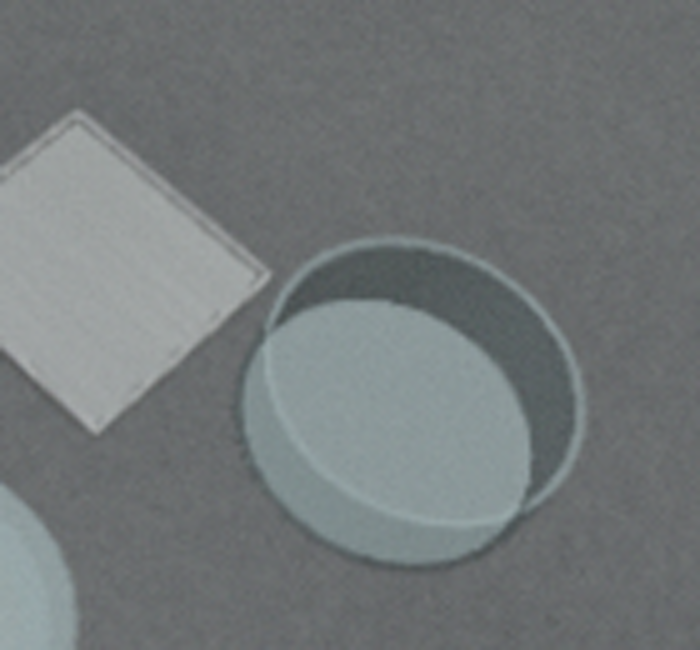

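View pics/d1t.png

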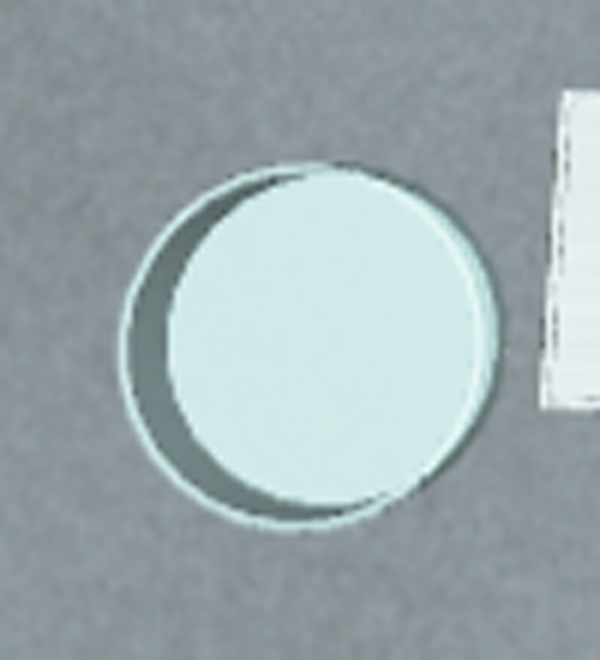

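```bash
cat >> h.py <<'E'
def circ(c,r,z,n=48):
    a=np.linspace(0,2*PI,n+1); P=np.c_[c[0]+r*np.cos(a),c[1]+r*np.sin(a),np.full(n+1,z)]
    return [P[i:i+2] for i in range(n)]
E
python3 - <<'E'
from h import *
np.set_printoptions(precision=1,suppress=True)
print(unproject('top',z4((305,346),(130,220),6),60),unproject('scene',z4((425,381),(400,170),5),60))
for n,f,o,s,cs in (('top','d1t',(130,220),6,(421,362.5)),('scene','d1s',(400,170),5,(420.5,366))):
    im=cv2.imread(f'pics/{f}.png'); draw(im,n,circ(cs,75,60),(0,0,255),o,s); draw(im,n,circ(cs,75,0),(0,255,0),o,s); cv2.imwrite(f'pics/{f}o.png',im)
E
```

```text
[[421.3 362.9  60. ]] [[420.8 366.5  60. ]]
```

View pics/d1so.png

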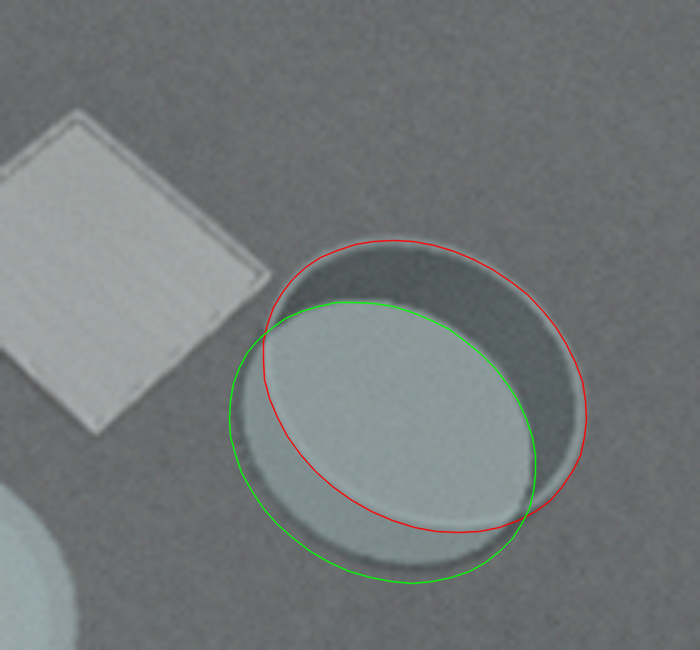

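View pics/d1to.png

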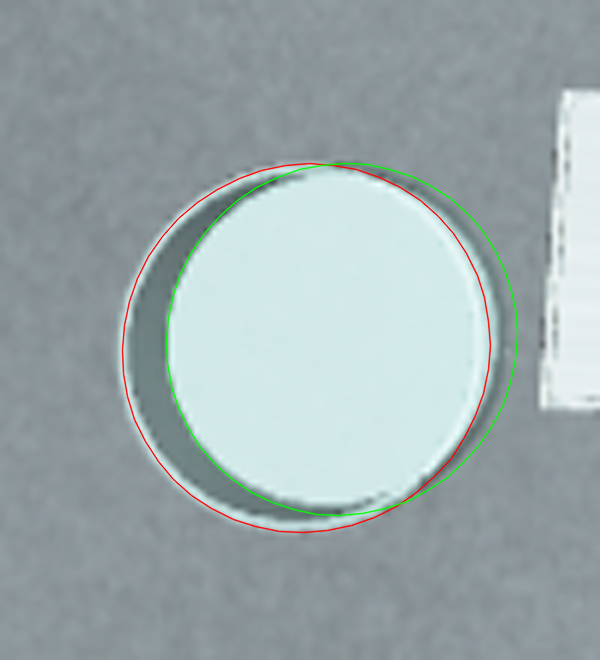

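```bash
cat >> h.py <<'E'
DISH=np.array([421.,364.3])
def zm(th): return 67+60*np.tan(th) if th>0 else max(52,67-28*np.tan(-th))
def pour(th,m=15,yaw=0.,z=None,v=60,dish=None):
    d=DISH if dish is None else dish
    R=Rn.from_euler('xyz',[0,th,yaw]); hx=np.array([np.cos(yaw),np.sin(yaw)])
    o=np.r_[d+m*hx, zm(th) if z is None else z]-R.apply([-50,0,0])
    return sc(o,th,yaw,v)
E
python3 - <<'E'
from h import *
tilt(-20,0,150,.36,v=60)
pour(.36,m=25,yaw=-.02,z=185,v=120); st('over dish')
cap('scene','q1',(380,120,540,260),5)
pour(.36,v=60); st('low')
cap('scene','q2',(380,120,540,260),5)
E
```

```text
over dish t=65.3 tcp [567.1 361.1 222.9] F [ 0.8  0.3 -2.4] op 0.173
low t=67.1 tcp [557.3 364.4 127.8] F [ 0.   0.8 -1.2] op 0.171
```

View pics/q2.png

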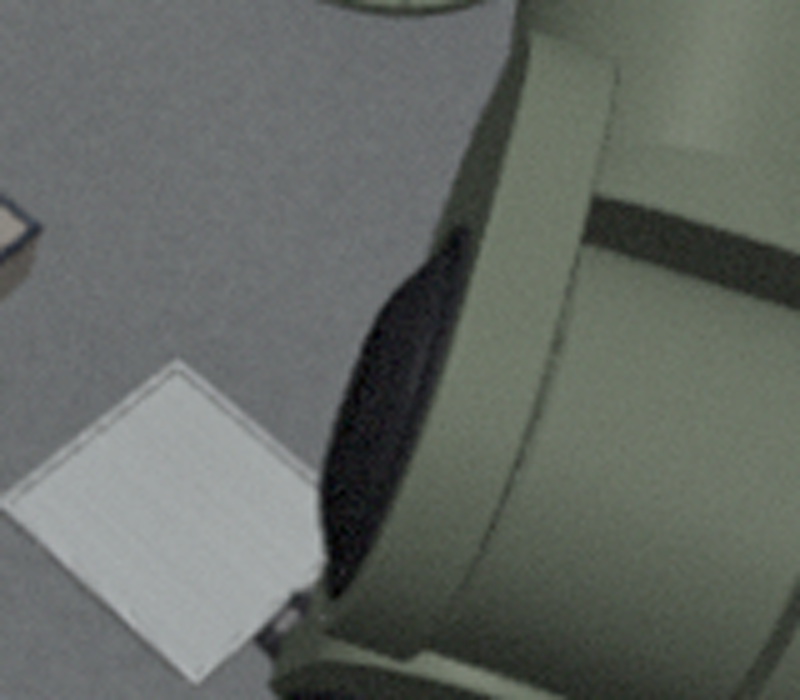

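Run:
```python
from h import *
a=cap('top'); b=cap('scene')
cv2.imwrite('pics/q3.png',np.hstack([zoom(a,(80,180,280,380),2),zoom(b,(380,120,580,320),2)]))
```

```text
(no output)
```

View pics/q3.png

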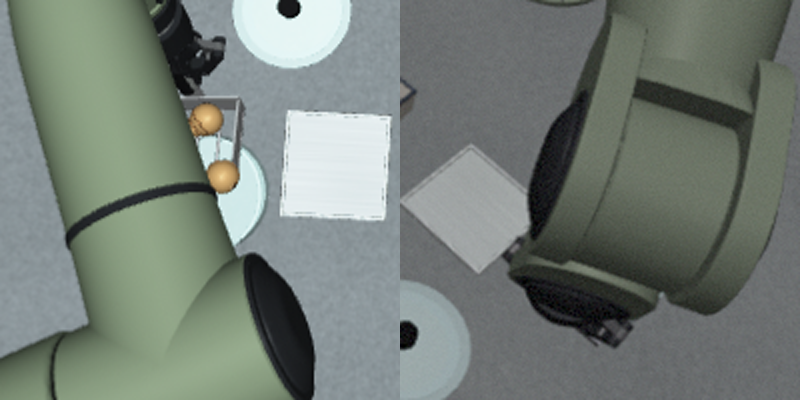

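View pics/q1.png

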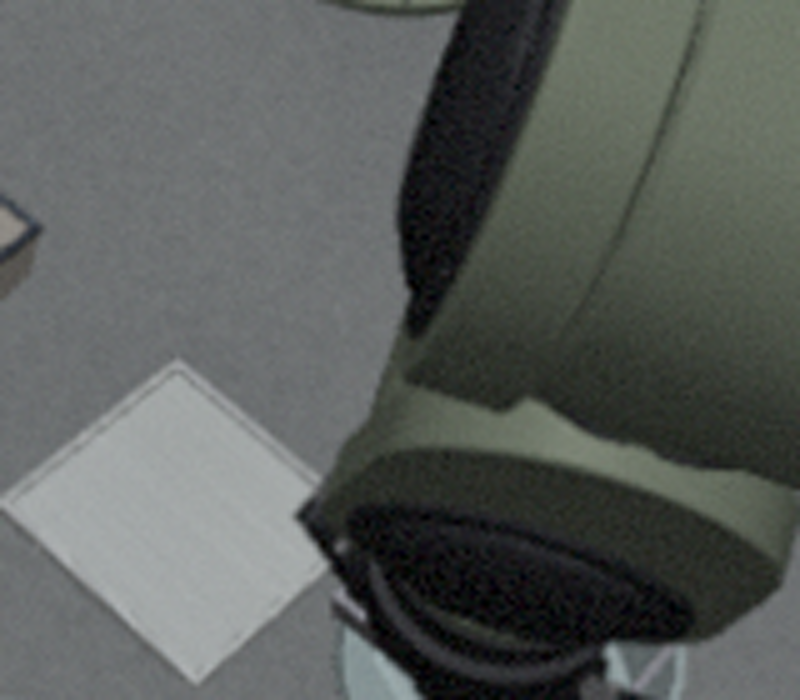

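Run:
```python
from h import *
print(unproject('top',[(190.8,268.2)],105))
for th in (.25,.15,.08): pour(th,v=40)
st(); cv2.imwrite('pics/q4.png',zoom(cap('top'),(120,200,240,320),5))
for th in (.04,.0,-.04): pour(th,v=15); bot.dwell(.2)
st(); cv2.imwrite('pics/q5.png',zoom(cap('top'),(120,200,240,320),5))
```

```text
[[445.01041923 327.36092868 105.        ]]
 t=68.2 tcp [542.  364.1 141.4] F [-0.7 -0.3 -3.1] op 0.166
 t=70.0 tcp [533.  364.3 147.7] F [ 0.1  0.4 -1.8] op 0.168
```

View pics/q4.png

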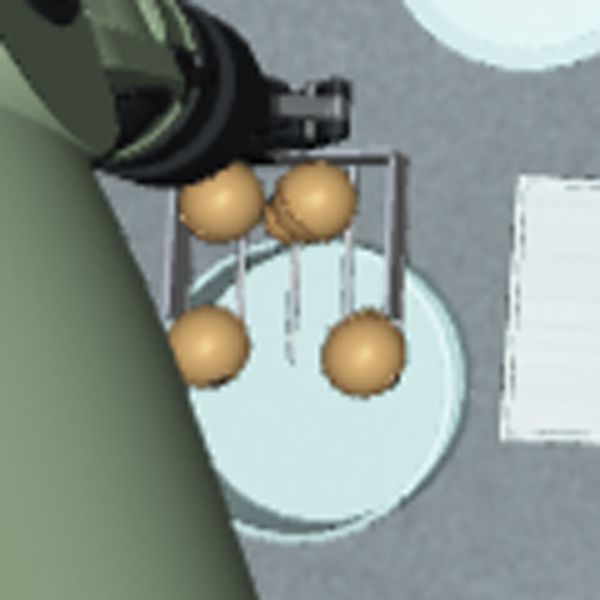

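View pics/q5.png

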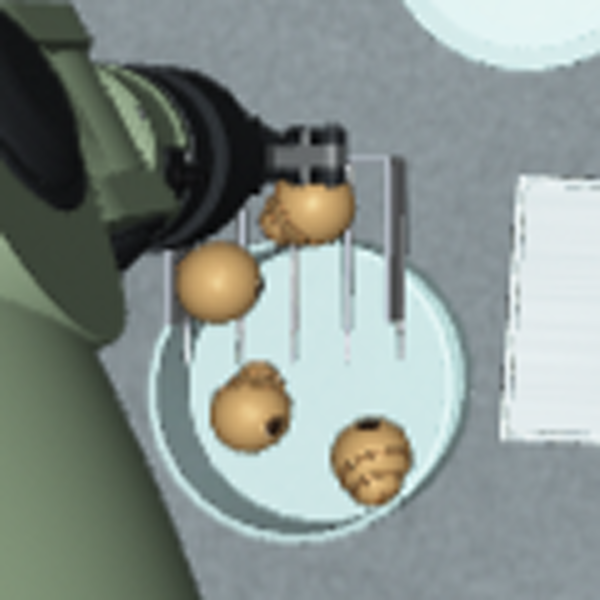

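Run:
```python
from h import *
bot.dwell(.6)
cv2.imwrite('pics/q6.png',zoom(cap('top'),(120,200,240,320),5))
for th in (-.08,-.12,-.16): pour(th,v=15); bot.dwell(.3)
st(); cv2.imwrite('pics/q7.png',zoom(cap('top'),(120,200,240,320),5))
```

```text
t=73.0 tcp [522.5 364.3 155.4] F [ 0.2  0.8 -2.1] op 0.173
```

View pics/q7.png

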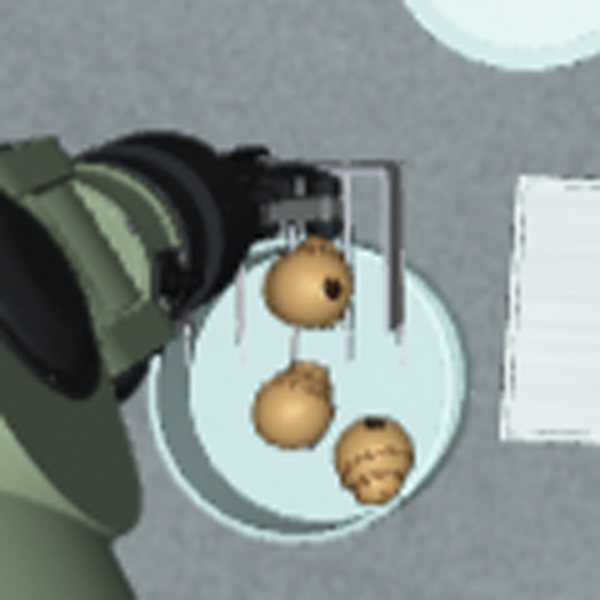

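Run:
```python
from h import *
d=DISH+np.array([0,-8])
pour(-.16,m=30,v=30,dish=d)
cv2.imwrite('pics/q8.png',zoom(cap('top'),(120,200,240,320),5))
for th in (-.20,-.25): pour(th,m=30,v=15,z=65,dish=d); bot.dwell(.4)
st(); cv2.imwrite('pics/q9.png',zoom(cap('top'),(120,200,240,320),5))
```

```text
t=75.8 tcp [528.7 356.3 165.2] F [-0.9  0.1 -1.8] op 0.169
```

View pics/q9.png

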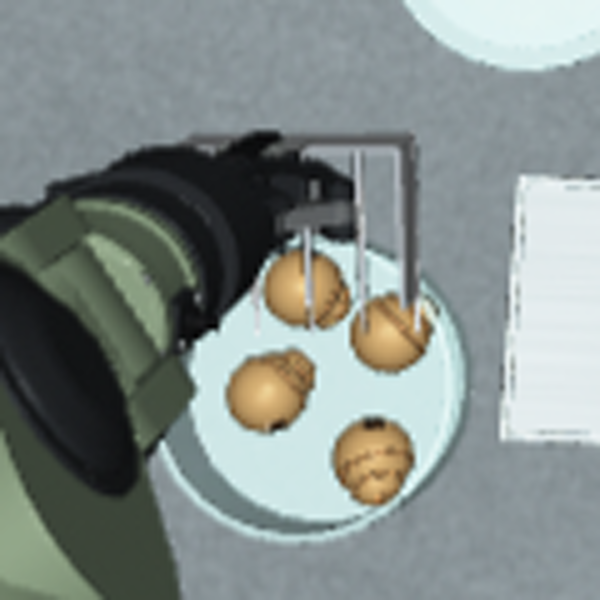

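Run:
```python
from h import *
d=DISH+np.array([0,-8])
pour(-.25,m=32,v=60,z=130,dish=d)
sc((470,330,140),0,0,v=100); 
sc((452,204.5,90),0,0,v=150); st()
sc((452,204.5,30),0,0,v=100); st()
im=cap('scene'); z=zoom(im,(360,130,520,270),5); cv2.imwrite('pics/r1a.png',z)
draw(z,'scene',scoop_lines((452,204.5,30.5),0,0),(0,0,255),(360,130),5); cv2.imwrite('pics/r1.png',z)
```

```text
t=78.6 tcp [502.5 205.3 168.6] F [-0.1 -0.2 -1.4] op 0.170
 t=79.3 tcp [502.4 204.8 108.4] F [-0.4  0.7 -1.6] op 0.173
```

View pics/r1.png

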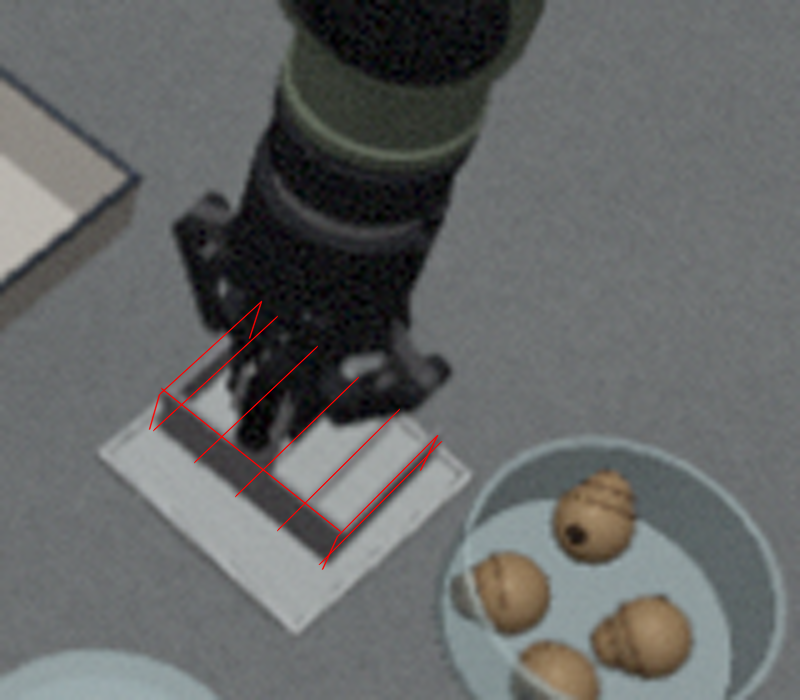

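Run:
```python
from h import *
sc((452,204.5,9),0,0,v=60)
h=sc((452,204.5,1.5),0,0,v=15,thr=4); st(f'{h}')
bot.grip(0.45); st('open')
s=bot.get_state()['tcp_pos']
bot.movel((502,204.5,105),max_speed=40); bot.movel((502,204.5,200),max_speed=150)
bot.move_ptp((560,60,260),DN); st()
s=cap('scene'); t=cap('top')
cv2.imwrite('pics/e1s.png',zoom(s,(360,160,540,320),4.4)); cv2.imwrite('pics/e1t.png',zoom(t,(130,150,290,310),4))
```

```text
True t=80.3 tcp [502.4 204.6  82.1] F [-0.2 -0.3  4.3] op 0.170
open t=80.6 tcp [501.2 204.3  81. ] F [ 0.8 -1.2  0.1] op 0.449
 t=82.9 tcp [559.1  60.6 258.7] F [-0.1  0.9 -0.1] op 0.446
```

View pics/e1s.png

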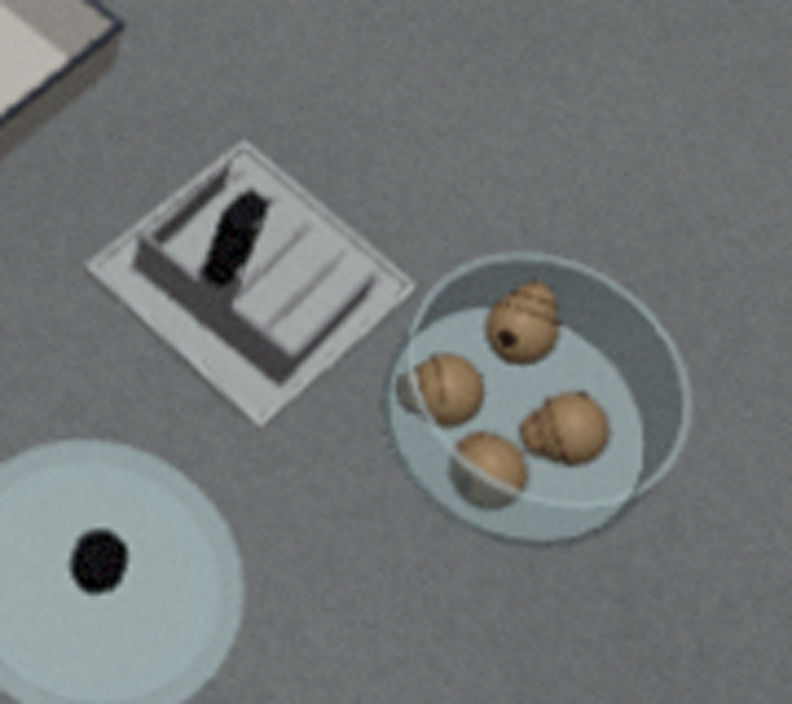

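View pics/e1t.png

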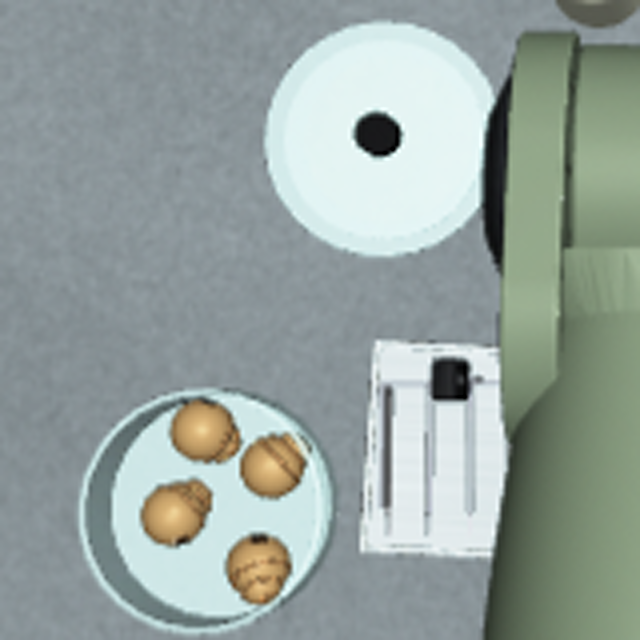

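Run:
```python
from h import *
K=(656,260.8); D=(421.2,364.2)
bot.move_ptp((*K,160),DN); bot.grip(1.0)
h=bot.movel((*K,17),max_speed=80,threshold=6); st(f'down {h}')
bot.grip(0.2,50); st('grip')
bot.movel((*K,40),max_speed=40); bot.movel((*K,150),max_speed=120); st('lift')
bot.movel((*D,150),max_speed=150); bot.movel((*D,85),max_speed=80); st('above')
a=cap('top'); b=cap('scene')
cv2.imwrite('pics/f1.png',np.hstack([zoom(a,(140,220,240,330),4),zoom(b,(420,190,520,300),4)]))
```

```text
down False t=86.4 tcp [656.4 260.9  17.5] F [ 0.8  0.2 -0.2] op 1.001
grip t=87.0 tcp [656.2 260.8  17.3] F [-0.6 -0.3  1.5] op 0.308
lift t=88.8 tcp [655.3 260.6 148.9] F [-0.3  0.1 -1.1] op 0.314
above t=91.6 tcp [421.6 364.5  85.4] F [ 0.1 -0.  -2. ] op 0.308
```

View pics/f1.png

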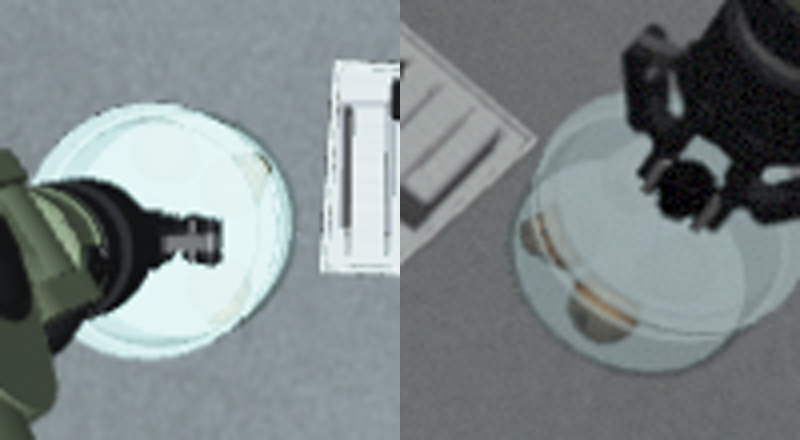

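Cover held level above the dish; lowering to the rim, with 67–68 mm expected for the tool at the seat.

Run:
```python
from h import *
D=(421.2,364.2)
h=bot.movel((*D,64),max_speed=15,threshold=3); st(f'seat {h}')
a=cap('top'); b=cap('scene')
cv2.imwrite('pics/f2.png',np.hstack([zoom(a,(140,220,240,330),4),zoom(b,(420,190,520,300),4)]))
```

```text
seat True t=92.8 tcp [421.1 364.1  67.2] F [-0.3  0.1  5.2] op 0.307
```

View pics/f2.png

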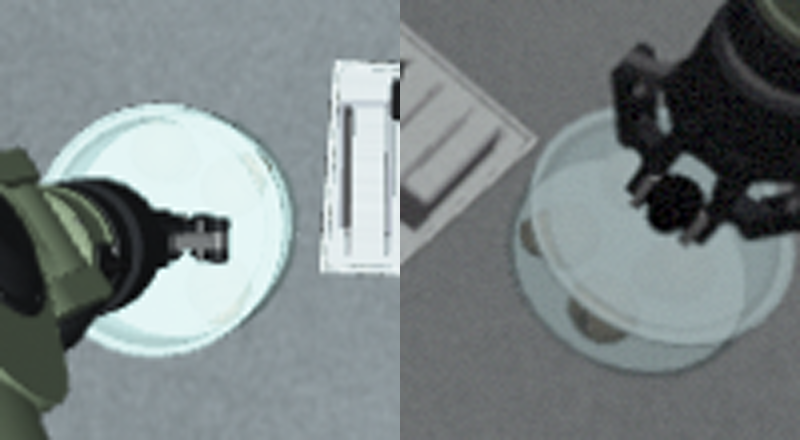

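Run:
```python
from h import *
D=(421.2,364.2)
bot.grip(1.0); st(); bot.movel((*D,105),max_speed=60); bot.movel((*D,200),max_speed=150)
bot.move_ptp((280,-420,250),DN); st()
s=cap('scene'); t=cap('top')
cv2.imwrite('pics/z1s.png',zoom(s,(200,60,560,330),2.2)); cv2.imwrite('pics/z1t.png',zoom(t,(130,100,490,320),2.2))
z=zoom(t,(130,220,240,330),5); draw(z,'top',circ((421,362.7),77,64),(0,0,255),(130,220),5); cv2.imwrite('pics/z2t.png',z)
z=zoom(s,(420,190,540,310),5); draw(z,'scene',circ((420.8,366),77,64),(0,0,255),(420,190),5); cv2.imwrite('pics/z2s.png',z)
```

```text
t=93.5 tcp [420.1 363.5  66.1] F [ 0.9 -0.   0.1] op 1.003
 t=97.8 tcp [ 280.6 -419.6  250. ] F [ 0.7 -0.2 -0.1] op 0.999
```

View pics/z1s.png

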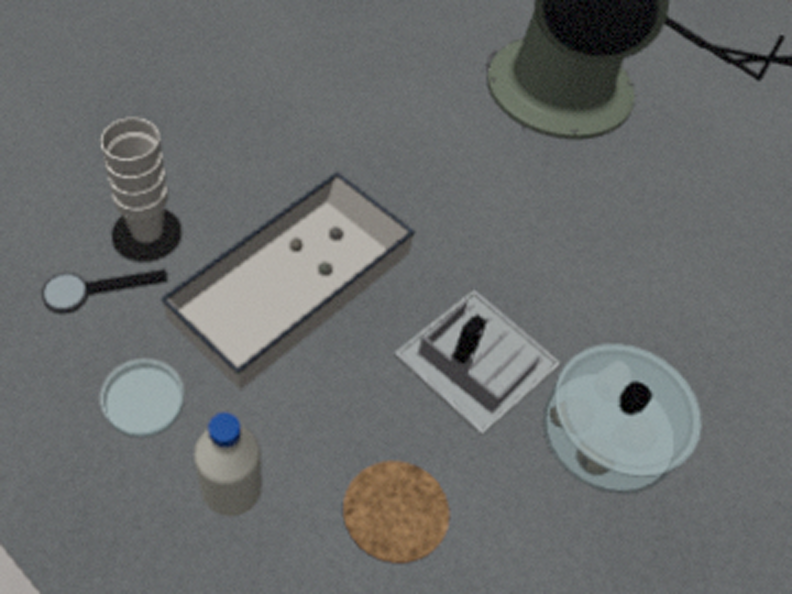

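View pics/z1t.png

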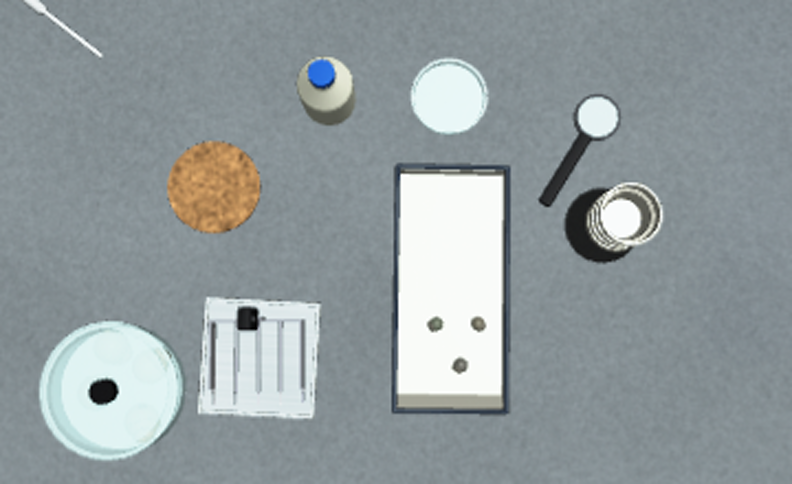

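View pics/z2s.png

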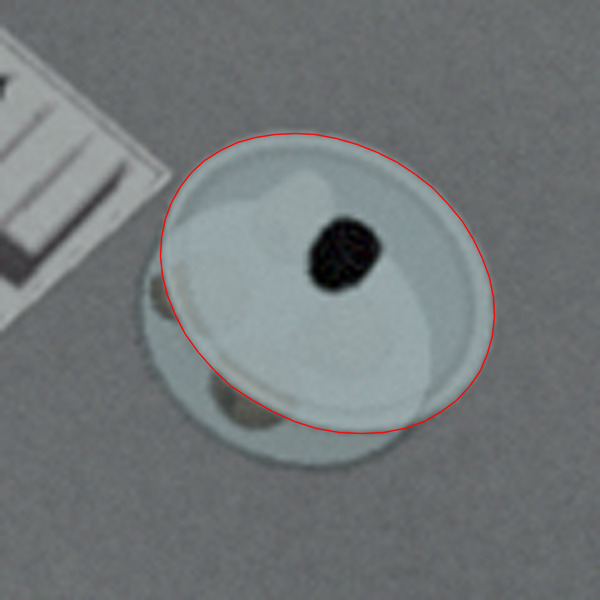

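View pics/z2t.png

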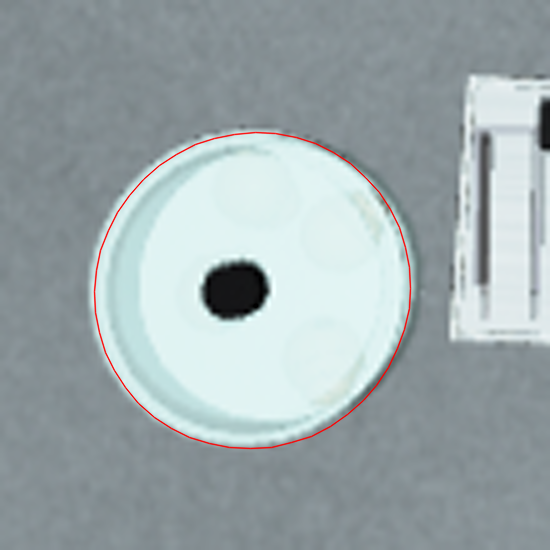

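```bash
python3 -c "
from bench import bot
print(bot.sign_off())"
```

```text
the job is handed in; nothing more can be done
None
```

I did the whole task and handed it in at about 98 s on the robot's clock. I got no verdict back, so the results below are from my own last pictures and force readings.

**What I did**
- **Pots:** I nested all three loose pots in the one on the mat. Each seated within 1.5 mm of the expected height.
- **Cover:** I laid the glass cover on the cork mat.
- **Shells:** I scooped up all four shells in one pass against the sloping end wall. Then I tipped them slowly into the dish and stood the scoop back on its plate.
- **Dish moved:** The dish had been knocked aside, from about (442, 388) to (421, 364). I measured it again before pouring and before putting the cover back.

**What the last checks showed**
- **Dish and cover:** All four shells were in one layer in the dish just before I covered it. The cover's rim is at the seated height and over the dish in both cameras, and the tool height at contact was 67.2 mm against 67.3 mm expected.
- **Pebbles:** Three were there, and all three are in the tray.
- **Scoop and pots:** The scoop is upright on its plate and the pot stack is straight.
- **Far side of the bench:** The bottle, petri dish and lens look undisturbed.

**What did not go smoothly**
- **Jam while scooping:** The first push stopped about 7 mm short of the end wall because three shells had jammed across it. Backing off and wiggling sideways freed them.
- **Two shells at the scoop's mouth:** They never rolled to the back, so I carried them resting in the front slots with the mouth raised.
- **Camera disagreement:** The two cameras differ by about 3 mm, so I used their average.

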